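Fill the ice bucket with the scoop and put its lid on

TASK

With the scoop, never with the fingers, bring at least four of the five ice cubes from the foam ice pan into the round bucket; any cube left over stays in the pan. Then stand the scoop level on the open bench and put the lid on the bucket so that it sits fully seated and level. Leave the other things on the bench where they are.

Things in the scene. Friction and masses are not known exactly. Their poses are not given: they have to be found in the camera images.
- pan: Open dark grey foam ice pan, fixed. Origin: centre of its underside; x is its long direction, z up. Inner floor 190 x 118 mm (x, y), 10 mm above the bench; long walls upright, 8 mm thick; end walls are ramps rising at 40 degrees, from x = +-95 mm at the floor to +-149 mm at the rim, 55 mm above the bench. Outside 318 x 134 mm. The ice starts in the half at positive x; the other half is empty.
- bucket: Round open ice bucket, grey plastic, fixed, upright. Origin: centre of its underside. Rim 105 mm above the bench, outer radius there 75 mm, wall 5 mm (inner radius 70 mm at the rim, 62 mm at the floor); inner floor 8 mm above the bench.
- scoop: Loose aluminium scoop, about 0.15 kg, standing level on the bench. Origin: centre of the underside of its flat floor; x points out of its open front, z up. Floor 90 (x) by 100 mm (y), 2 mm thick, front lip at x = +45 mm; back wall at x = -45 mm, 40 mm high; side walls 32 mm high from the back to x = +35 mm; all walls 2 mm.
- scoop_handle (a point): Middle of the scoop's handle bar, 86 mm above the scoop's underside, above its centre; axes as the scoop's. The straight bar is 16 mm wide (y), 16 mm high and runs along x from -46 to +44 mm, joined to the back wall by a riser 20 mm wide; its front end is free. Take it from above, fingers closing along y.
- lid: Loose round grey lid, about 0.2 kg, right way up on the bench. Origin: centre of its underside, z up. From below: a plug of radius 62 mm, 10 mm deep, that goes inside the bucket's rim (8 mm play); a disc of radius 78 mm, 10 mm thick, that rests on the rim; a knob of 28 mm diameter, from 20 to 52 mm above the underside. Seated, its origin is 95 mm above the bucket's.
- ice0: One of five equal ice cubes, whitish, 30 mm wide with well rounded edges (9 mm radius), about 24 g, slippery (friction about 0.25), loose in the pan. Origin: its centre.
- ice1: One of five equal ice cubes, whitish, 30 mm wide with well rounded edges (9 mm radius), about 24 g, slippery (friction about 0.25), loose in the pan. Origin: its centre.
- ice2: One of five equal ice cubes, whitish, 30 mm wide with well rounded edges (9 mm radius), about 24 g, slippery (friction about 0.25), loose in the pan. Origin: its centre.
- ice3: One of five equal ice cubes, whitish, 30 mm wide with well rounded edges (9 mm radius), about 24 g, slippery (friction about 0.25), loose in the pan. Origin: its centre.
- ice4: One of five equal ice cubes, whitish, 30 mm wide with well rounded edges (9 mm radius), about 24 g, slippery (friction about 0.25), loose in the pan. Origin: its centre.
- jar: Bystander: small amber jar, 42 mm diameter, 55 mm high. Origin: centre of its underside.
- tip_box: Bystander: white tip box with blue cover, 85 x 120 x 86 mm. Origin: centre of its underside.
- tube_rack: Bystander: flat blue tube rack, 90 x 200 x 30 mm. Origin: centre of its underside.
- marker: Bystander: marker pen lying on the bench, 135 mm long, 17 mm thick. Origin: under its middle.
- flask: Bystander: glass bottle with blue cap, 64 mm diameter, 120 mm high. Origin: centre of its underside.
Things that resemble listed ones, but are neither listed nor needed, are in the scene too. Leave any brown or red look-alike of the lid alone. What is shaped like the ice0 but orange or yellow is not meant.

How it is judged:
By the outcome, as a careful person would: the job done as asked, in the order asked, and still so for the second after the job is handed in, with the robot touching nothing.
It also fails if it takes over 69 s, if anything falls off the work surface, if the arm or the gripper's body presses on something with over 40 N, if the wrist force passes 120 N, or if a joint passes its speed limit or range.

ROBOT

A 6-joint arm with a two-finger parallel gripper is mounted at the origin on the work surface. World frame = base frame: x ahead of the robot, y to its left, z up, the work surface at z = 0. Lengths are in mm, angles in degrees, forces in N, time in s.
With the tool pointing down it reaches from about 300 to 850 mm from the base axis. Payload 4.2 kg.
Tool frame: the origin (TCP) lies midway between the tips of the shut fingers; the grasp point (between the pads) lies 19 mm behind it; z points along the fingers, y is the line along which they close (so a half turn about z gives the same grasp; the last joint's range is limited). The gripper opens to 91 mm and grips with 3 to 60 N. Pads are 32 mm wide; open, the fingers measure 118 mm over their backs; the gripper's body (76 mm by 178 mm) begins 60 mm behind the grasp point.
Start: joints at [73.224, 18.312, 89.639, -0, 72.044, -1.146], TCP at [154.923, 553.753, 213.976] pointing down, gripper open.
Joint ranges: [-177.97, 177.97], [-48.28, 115.42], [12.27, 149.76], [-77.06, 257.06], [2.81, 150.46], [-146.56, 146.56]. Speed limits (degrees/s): [147.25, 147.25, 180, 180, 180, 180].

INTERFACE

Orientations are given as [roll, pitch, yaw] about the fixed x, y, z axes, in that order (R = Rz(yaw) Ry(pitch) Rx(roll)).
In Python, from workcell import env gives the robot as it stands.
- The arm moves only by the tool send_rows, never from a script. Its argument "steps" is a list that holds one entry, the list of rows, each a list of 5 numbers: the shift along the tool's x, y, z scaled (see below), then the turn about the tool's z scaled (see below), then the opening, from 0 (shut) to 1 (fully open). In form: [[[dx, dy, dz, yaw, fingers], ...]]. A call has 1 to 5 rows; each row shifts and turns the commanded pose from where the row before left it, along the tool's axes as they then stand; what a row does not reach is not made up. The controller multiplies each number of a shift by 0.04 m and each number of a turn by 0.12 rad. A row lasts 1/12 s, in which the tool goes at most 41.7 mm and 7.16 degrees, less where a joint would pass 70% of its speed; a pose out of reach is approached as far as the arm can. A call with a number of a shift or a turn outside -1 to 1 is refused whole. A call with a gripper value outside its range is refused whole. The fingers move at their own pace and stop on an object; "squeeze" is the grip in N (left out, the last holds). Time passes only in rows, so rows that do not move let the fingers close. It gives the time, the measured TCP pose, the force, the opening and the grip force at its end, in the units of the state.
- env.state(): the state, without advancing time (a new reading comes with each control period).
- env.grab_frame(name): name is "scene" or "top" or "wrist"; returns a dict with "pixels" (480x640x3 uint8, red, green, blue), "depth" (480x640 float32, mm along the optical axis (not along the pixel's ray), 0 where there is no reading), "intrinsics" (3x3 intrinsics, pixels), "cam_to_world" (4x4, takes a point from camera to world coordinates). Camera axes: x right, y down, z forward; pixel columns grow to the right and rows downward; lengths in mm; the calibration is good to about 2 mm. A picture is of the moment at which its call begins.
- env.job_done(): hands the job in; it is judged then, once.
The state is a dict: "time_s": time; "qpos": joint angles; "qvel": joint speeds; "effort": joint torques, N m; "ee_pos": TCP position; "ee_rot": TCP orientation; "force": force on the tool from outside, world axes, zero at the start; "torque": the same for the moment, N m; "gripper_width": finger opening in mm; "gripper_force": force on a finger pad.
Only numpy, scipy, OpenCV 4.12 (cv2) and the standard library are available. Lean on these libraries where they do the work, as an engineer would, in place of code of your own. Each camera call takes 0.05 s, during which the arm holds its last target. There are 200 camera calls.

## Working session

There is one attempt and no reset: what is moved stays moved. The work goes in short steps, Python scripts to look and compute and a tool call to move; the robot and the scene stay as the last step left them, time stands still between calls to the robot, and variables do not carry over. Pictures are saved under pics/ and viewed, at most 10 in all, crops included, and the job is handed in when it is done.

Besides the shell and the picture viewer there is one more tool, called in YAML: its name, and indented under it one key for each argument. send_rows: Moves the arm, as the interface text tells. Shifts and turns lie within -1 to 1; 1 stands for 0.04 m of shift or 0.12 rad of turn. Its arguments: {"type":"object","properties":{"steps":{"type":"array"},"squeeze":{"type":"number"}},"required":["steps"]}

```bash
ls; mkdir -p pics
cat > h.py <<'E'
import numpy as np, cv2
from workcell import env
def grab(n):
    f=env.grab_frame(n); return f
def save(f,name,box=None,scale=1):
    im=f["pixels"][:,:,::-1]
    if box: im=im[box[1]:box[3],box[0]:box[2]]
    if scale!=1: im=cv2.resize(im,None,fx=scale,fy=scale,interpolation=cv2.INTER_CUBIC)
    cv2.imwrite("pics/"+name,im)
def ray(f,u,v,z):
    K=f["intrinsics"];T=f["cam_to_world"]
    d=T[:3,:3]@np.linalg.inv(K)@np.array([u,v,1.]);o=T[:3,3]
    return o+d*(z-o[2])/d[2]
def pts(f):
    K=f["intrinsics"];T=f["cam_to_world"];d=f["depth"]
    v,u=np.mgrid[:480,:640]
    c=np.stack([(u-K[0,2])/K[0,0]*d,(v-K[1,2])/K[1,1]*d,d],-1)
    return c@T[:3,:3].T+T[:3,3]
E
python3 - <<'E'
from h import *
import pickle
for n in("top","scene"):
    f=grab(n);save(f,n+"0.png");pickle.dump(f,open(n+"0.pkl","wb"));print(n,f["cam_to_world"].round(3).tolist(),f["intrinsics"].tolist())
print(env.state())
E
```

```text
pics
top [[-0.001, -0.994, 0.11, 281.929], [-1.0, 0.0, -0.004, -2.62], [0.004, -0.11, -0.994, 1759.567], [0.0, 0.0, 0.0, 1.0]] [[583.5320683237913, 0.0, 313.6049719031076], [0.0, 583.5320683237913, 239.77848052737681], [0.0, 0.0, 1.0]]
scene [[-0.606, 0.53, -0.593, 1305.882], [0.795, 0.419, -0.439, 629.066], [0.016, -0.738, -0.675, 1074.201], [0.0, 0.0, 0.0, 1.0]] [[581.4444229665669, 0.0, 305.71098548889927], [0.0, 581.4444229665669, 234.67843209019887], [0.0, 0.0, 1.0]]
{'time_s': 0.1, 'qpos': array([ 7.32254815e+01,  1.83471606e+01,  8.96983332e+01, -3.37648636e-04,
        7.20455519e+01, -1.14437932e+00]), 'qvel': array([ 0.01470293, -0.21251207, -0.10197792,  0.01708497, -0.04212896,
        0.01751092]), 'effort': array([-6.38635811e-05, -4.13332701e+01, -2.32513350e+01,  7.28105055e-02,
        4.21895483e-02, -5.46155445e-05]), 'ee_pos': array([154.77557588, 553.30681922, 213.21990202]), 'ee_rot': array([-1.79908966e+02, -1.49737340e-03,  1.64369964e+02]), 'force': array([ 0.92112168,  0.14443688, -0.89664842]), 'torque': array([ 0.00871497, -0.00968829,  0.02971873]), 'gripper_force': 0.0, 'gripper_width': 91.523834274729}
```

View pics/top0.png

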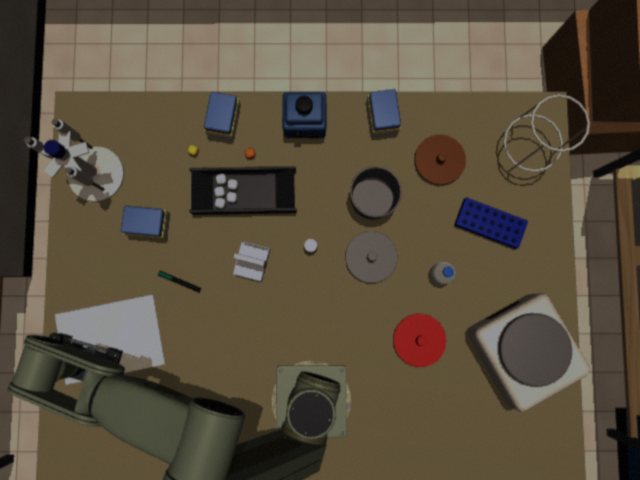

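View pics/scene0.png

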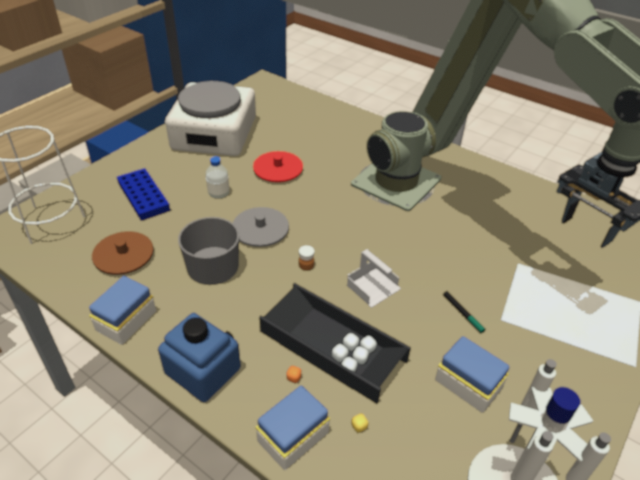

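The top view shows the following:
- pan (243,190), with the ice on its left
- bucket (375,193)
- scoop (252,262)
- grey lid (371,257)
- jar (310,246)

Possible mix-ups:
- **Lid:** grey disc (371,257), brown lid (440,160), red lid (420,340), and the scale plate (535,350). The grey one is the lid.
- **Ice:** the five whitish cubes around (225,190), against the yellow one (193,151) and the orange one (250,153). The white ones are the ice.
- **Scoop:** only the one at (252,262).

Next I'll check these choices in a close crop.

Run:
```python
from h import *
import pickle
a=pickle.load(open("top0.pkl","rb"));b=pickle.load(open("scene0.pkl","rb"))
A=cv2.resize(a["pixels"][155:295,180:300],None,fx=4,fy=4,interpolation=2)
B=cv2.resize(b["pixels"][230:400,255:415],None,fx=2.3,fy=3.294*560/560,interpolation=2)
B=cv2.resize(B,(310,560))if 0 else cv2.resize(b["pixels"][230:400,255:415],(310,330),interpolation=2)
C=np.zeros((560,790,3),np.uint8);C[:,:480]=A;C[:330,480:]=B
cv2.imwrite("pics/crop1.png",C[:,:,::-1])
# depth-based measurements
for n,f in(("top",a),("scene",b)):
    P=pts(f);px=f["pixels"].astype(int)
    hsv=cv2.cvtColor(f["pixels"],cv2.COLOR_RGB2HSV)
    print(n,"depth valid",(f["depth"]>0).mean(), "bench z",np.median(P[300:310,100:110,2]) if n=="top" else "")
P=pts(a)
def blob(u0,v0,u1,v1,zlo,zhi):
    Q=P[v0:v1,u0:u1].reshape(-1,3);m=(Q[:,2]>zlo)&(Q[:,2]<zhi);Q=Q[m]
    r=cv2.minAreaRect(Q[:,:2].astype(np.float32));c=cv2.minEnclosingCircle(Q[:,:2].astype(np.float32))
    return len(Q),np.round(r[0],1),np.round(r[1],1),round(r[2],1),np.round(c[0],1),round(c[1],1),np.round(Q[:,2].mean(),1)
print("pan rim",blob(180,155,305,225,45,65))
print("bucket",blob(340,160,410,230,95,115))
print("lid",blob(338,225,405,290,12,60),"knob",blob(338,225,405,290,40,60))
print("handle",blob(225,230,280,290,75,105),"scoop",blob(225,230,280,290,5,105))
print("ice",blob(205,172,245,212,30,48))
```

```text
top depth valid 0.99591796875 bench z -0.8292408832367073
scene depth valid 0.9784147135416666 bench z 
pan rim (1102, array([623.3, 202.1]), array([137.2, 315.6]), 1.1, array([624.1, 202.1]), 170.6, np.float64(52.4))
bucket (328, array([ 606.7, -188.1]), array([147.8, 147.7]), 26.2, array([ 606.7, -187.8]), 75.2, np.float64(103.8))
lid (2029, array([ 440.4, -178. ]), array([166.5, 185.2]), 81.5, array([ 455.2, -186.7]), 108.6, np.float64(20.8)) knob (72, array([ 425.1, -180.8]), array([24.9, 27.3]), 45.3, array([ 424.2, -181.6]), 14.0, np.float64(50.4))
handle (183, array([412.6, 177.2]), array([89.8, 19.8]), 74.1, array([410.7, 177.7]), 45.1, np.float64(92.7)) scoop (626, array([416. , 175.8]), array([178. , 163.3]), 0.3, array([415.4, 178.2]), 112.1, np.float64(36.5))
ice (426, array([617.9, 257.4]), array([122.2, 119.2]), 0.5, array([618.2, 257.4]), 85.2, np.float64(37.5))
```

View pics/crop1.png

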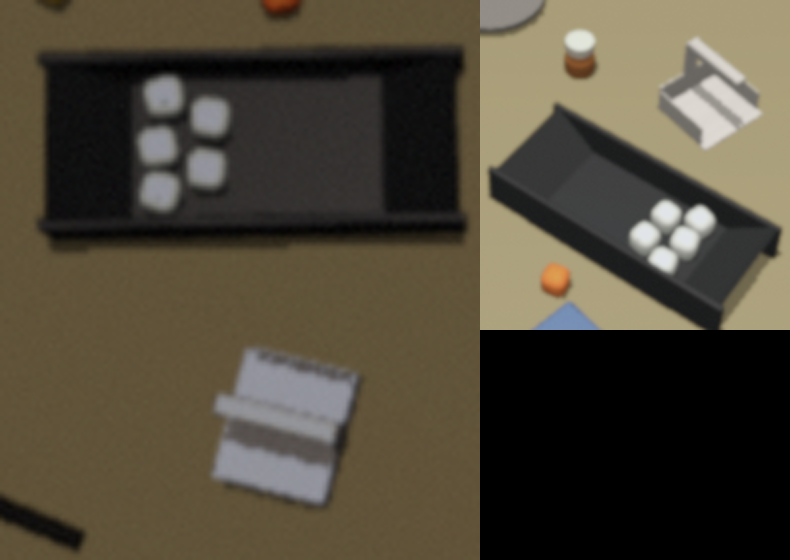

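The crop shows the scoop's bar from (215,400) to (340,435). Its riser and back wall are on the right, so the open front faces left, towards +y. The five white cubes are at crop (163,95), (210,117), (158,146), (207,168) and (160,192), next to the left ramp.

```bash
cat >> h.py <<'E'
def plan(tgt,yaw,n,p0=None,y0=None,fing=1.0):
    s=env.state();p=np.array(s["ee_pos"] if p0 is None else p0,float);y=s["ee_rot"][2] if y0 is None else y0
    tgt=np.array(tgt,float);dy=(yaw-y+180)%360-180
    st=(tgt-p)/n;rows=[]
    for i in range(n):
        a=np.radians(y+dy*i/n)
        rows.append([round(float(v),2) for v in(np.array([st@[np.cos(a),np.sin(a),0],st@[np.sin(a),-np.cos(a),0],-st[2]])/40)]+[round(-np.radians(dy)/n/.12,2),fing])
    for i in range(0,n,5):print(rows[i:i+5])
E
python3 - <<'E'
from h import *
import pickle
a=pickle.load(open("top0.pkl","rb"))
P=pts(a)
m=((cv2.cvtColor(a["pixels"],cv2.COLOR_RGB2HSV)[:,:,2]>110)*255).astype(np.uint8);m[:172]=0;m[212:]=0;m[:,:208]=0;m[:,243:]=0
n,l,st,c=cv2.connectedComponentsWithStats(m)
for i in range(1,n):print("blob",st[i],ray(a,*c[i],40).round(1))
for u,v in[(163,95),(210,117),(158,146),(207,168),(160,192)]:print("ice",ray(a,u/4+180,v/4+155,40).round(1))
print("scoop floor mean", [P[v,u].round(0).tolist() for u,v in((245,246),(262,270))])
# handle ends
Q=P[230:290,225:280].reshape(-1,3);Q=Q[(Q[:,2]>85)&(Q[:,2]<100)]
c=Q[:,:2].mean(0);vx,vy,_,_=cv2.fitLine(Q[:,:2].astype(np.float32),2,0,.01,.01).ravel();t=(Q[:,:2]-c)@[vx,vy]
print("handle",c,np.degrees(np.arctan2(vy,vx)),t.min(),t.max(),c+np.array([vx,vy])*(t.min()+t.max())/2)
plan([412,177,140],74,14)
E
```

```text
blob [216 175   9   8  62] [656.9 269.6  40. ]
blob [228 180   9   8  67] [641.6 234.7  40. ]
blob [215 187   9   9  66] [619.  273.3  40. ]
blob [227 192   9   9  68] [602.3 237.1  40. ]
blob [215 198  10   9  67] [584.9 271.1  40. ]
ice [656.  268.4  40. ]
ice [639.2 233.   40. ]
ice [617.2 271.5  40. ]
ice [600.5 234.6  40. ]
ice [582.4 269.4  40. ]
scoop floor mean [[458.0, 198.0, -2.0], [385.0, 146.0, 2.0]]
handle [410.81508602 176.01489553] 75.53573 -42.909586714636525 46.669714683325815 [411.28468123 177.8353683 ]
[[-0.62, -0.52, 0.13, np.float64(0.94), 1.0], [-0.68, -0.45, 0.13, np.float64(0.94), 1.0], [-0.72, -0.37, 0.13, np.float64(0.94), 1.0], [-0.76, -0.29, 0.13, np.float64(0.94), 1.0], [-0.79, -0.2, 0.13, np.float64(0.94), 1.0]]
[[-0.81, -0.11, 0.13, np.float64(0.94), 1.0], [-0.81, -0.02, 0.13, np.float64(0.94), 1.0], [-0.81, 0.07, 0.13, np.float64(0.94), 1.0], [-0.8, 0.16, 0.13, np.float64(0.94), 1.0], [-0.77, 0.25, 0.13, np.float64(0.94), 1.0]]
[[-0.74, 0.34, 0.13, np.float64(0.94), 1.0], [-0.7, 0.42, 0.13, np.float64(0.94), 1.0], [-0.65, 0.49, 0.13, np.float64(0.94), 1.0], [-0.59, 0.56, 0.13, np.float64(0.94), 1.0]]
```

send_rows:
  steps:
    - [[-0.62,-0.52,0.13,0.94,1],[-0.68,-0.45,0.13,0.94,1],[-0.72,-0.37,0.13,0.94,1],[-0.76,-0.29,0.13,0.94,1],[-0.79,-0.2,0.13,0.94,1]]

```text
time_s: 0.52
ee_pos: [246.8, 417.9, 187.3]
ee_rot: [-180.0, 0.0, 131.8]
force: [0.4, 0.3, -0.0]
gripper_width: 91.2
gripper_force: 0.0
```

send_rows:
  steps:
    - [[-0.81,-0.11,0.13,0.94,1],[-0.81,-0.02,0.13,0.94,1],[-0.81,0.07,0.13,0.94,1],[-0.8,0.16,0.13,0.94,1],[-0.77,0.25,0.13,0.94,1]]

```text
time_s: 0.93
ee_pos: [338.1, 283.3, 161.5]
ee_rot: [-180.0, 0.0, 99.4]
force: [0.5, -0.3, 0.1]
gripper_width: 91.4
gripper_force: 0.0
```

send_rows:
  steps:
    - [[-0.74,0.34,0.13,0.92,1],[-0.7,0.42,0.13,0.92,1],[-0.65,0.49,0.13,0.92,1],[-0.59,0.56,0.13,0.92,1],[0,0,0,0,1]]

```text
time_s: 1.35
ee_pos: [413.1, 173.3, 140.2]
ee_rot: [180.0, 0.1, 74.0]
force: [0.4, 0.8, -0.6]
gripper_width: 91.4
gripper_force: 0.0
```

Run:
```python
from h import *
s=env.state();print(s["time_s"],s["ee_pos"],s["ee_rot"])
plan([411.5,177.5,67],75,3)
f=grab("wrist");P=pts(f)
Q=P.reshape(-1,3);Q=Q[(Q[:,2]>85)&(Q[:,2]<102)&(np.hypot(Q[:,0]-411,Q[:,1]-177)<60)]
c=Q[:,:2].mean(0);vx,vy,_,_=cv2.fitLine(Q[:,:2].astype(np.float32),2,0,.01,.01).ravel();t=(Q[:,:2]-c)@[vx,vy]
print(len(Q),c,np.degrees(np.arctan2(vy,vx)),t.min(),t.max(),c+np.array([vx,vy])*(t.min()+t.max())/2)
save(f,"w1.png")
```

```text
1.35 [413.07662012 173.32790189 140.15779343] [1.79979973e+02 1.29311406e-01 7.39838337e+01]
[[0.03, -0.02, 0.61, np.float64(-0.05), 1.0], [0.03, -0.02, 0.61, np.float64(-0.05), 1.0], [0.03, -0.02, 0.61, np.float64(-0.05), 1.0]]
3117 [411.57811469 180.90452546] 75.50576 -47.71068863263516 42.71937529116239 [410.95349536 178.48829843]
```

send_rows:
  steps:
    - [[0.05,-0.04,0.6,-0.1,1],[0.05,-0.04,0.6,-0.1,1],[0,0,0.62,0,1],[0,0,0,0,0.1],[0,0,0,0,0.1]]
  squeeze: 40

```text
time_s: 1.82
ee_pos: [407.9, 182.3, 67.8]
ee_rot: [-179.8, 0.1, 75.9]
force: [0.3, 0.1, -0.4]
gripper_width: 80.6
gripper_force: 0.0
```

send_rows:
  steps:
    - [[0,0,0,0,0.1],[0,0,0,0,0.1],[0,0,0,0,0.1],[0,0,0,0,0.1],[0,0,0,0,0.0]]

```text
time_s: 2.23
ee_pos: [409.6, 182.1, 69.1]
ee_rot: [179.9, -0.1, 75.8]
force: [-0.5, -1.3, 0.6]
gripper_width: 47.8
gripper_force: 0.0
```

Run:
```python
from h import *
s=env.state();print(s)
p=s["ee_pos"]
plan([621,162,p[2]+120],91.2,10,p0=[p[0],p[1],p[2]+60],fing=0)
```

```text
{'time_s': 2.2333, 'qpos': array([2.24997085e+01, 1.58723492e+01, 1.17525122e+02, 7.50063222e-03,
       4.65097306e+01, 3.66794811e+01]), 'qvel': array([ 0.01177131,  0.32407186,  0.34439285, -0.14916118, -0.04233335,
        0.04640045]), 'effort': array([ 4.08731005e-02, -3.28337359e+01, -1.71651596e+01,  6.29210752e-02,
       -2.53946765e-02,  1.37129000e-04]), 'ee_pos': array([409.55843336, 182.12420683,  69.0625614 ]), 'ee_rot': array([ 1.79928832e+02, -5.98027083e-02,  7.58151069e+01]), 'force': array([-0.52967694, -1.29608401,  0.60642815]), 'torque': array([-0.14743909,  0.08467854, -0.01736037]), 'gripper_force': 0.0, 'gripper_width': 47.80981830990617}
[[0.08, 0.52, -0.15, np.float64(-0.22), 0], [0.07, 0.53, -0.15, np.float64(-0.22), 0], [0.05, 0.53, -0.15, np.float64(-0.22), 0], [0.04, 0.53, -0.15, np.float64(-0.22), 0], [0.02, 0.53, -0.15, np.float64(-0.22), 0]]
[[0.01, 0.53, -0.15, np.float64(-0.22), 0], [-0.0, 0.53, -0.15, np.float64(-0.22), 0], [-0.02, 0.53, -0.15, np.float64(-0.22), 0], [-0.03, 0.53, -0.15, np.float64(-0.22), 0], [-0.05, 0.53, -0.15, np.float64(-0.22), 0]]
```

send_rows:
  steps:
    - [[0,0,0,0,0],[0,0,0,0,0],[0,0,0,0,0],[0,0,0,0,0],[0,0,0,0,0]]

```text
time_s: 2.65
ee_pos: [409.5, 182.0, 68.4]
ee_rot: [180.0, -0.0, 75.8]
force: [0.1, -0.0, -1.3]
gripper_width: 15.6
gripper_force: 40.0
```

send_rows:
  steps:
    - [[0,0,0,0,0],[0,0,0,0,0],[0,0,0,0,0],[0,0,0,0,0]]

```text
time_s: 2.98
ee_pos: [409.3, 182.0, 68.4]
ee_rot: [180.0, -0.0, 75.8]
force: [1.0, 0.4, -0.4]
gripper_width: 15.7
gripper_force: 40.0
```

Run:
```python
from h import *
s=env.state();print(s["ee_pos"],s["ee_rot"],s["force"],s["torque"],s["gripper_width"],s["gripper_force"])
```

```text
[409.34567406 181.97397011  68.3790248 ] [ 1.79980616e+02 -1.46932282e-02  7.58142327e+01] [ 1.01733722  0.36361663 -0.42532342] [-0.10694988 -0.13696544 -0.00546748] 15.746696659148341 39.999321699142456
```

send_rows:
  steps:
    - [[0,0,-0.6,0,0],[0,0,-0.65,0,0],[0,0,-0.65,0,0],[0.09,0.52,0,-0.22,0],[0.08,0.53,0,-0.22,0]]

```text
time_s: 3.4
ee_pos: [451.8, 179.1, 145.9]
ee_rot: [179.9, -0.1, 79.0]
force: [-0.1, -0.4, -1.6]
gripper_width: 15.9
gripper_force: 40.0
```

send_rows:
  steps:
    - [[0.06,0.53,0,-0.22,0],[0.05,0.53,0,-0.22,0],[0.03,0.53,0,-0.22,0],[0.02,0.53,0,-0.22,0],[0,0.53,0,-0.22,0]]

```text
time_s: 3.82
ee_pos: [557.7, 169.9, 143.6]
ee_rot: [-179.9, 0.0, 86.5]
force: [0.1, -0.1, -2.0]
gripper_width: 15.8
gripper_force: 40.0
```

send_rows:
  steps:
    - [[-0.01,0.53,0,-0.22,0],[-0.03,0.53,0,-0.22,0],[-0.04,0.53,0,-0.22,0],[0,0,0,0,0]]

```text
time_s: 4.15
ee_pos: [624.2, 164.1, 143.2]
ee_rot: [179.9, 0.0, 90.9]
force: [1.1, 0.4, -1.1]
gripper_width: 15.9
gripper_force: 40.0
```

Run:
```python
from h import *
s=env.state();print(s["ee_pos"],s["ee_rot"],s["force"],s["torque"],s["gripper_width"],s["gripper_force"])
plan([621,167,85],91.2,2,fing=0)
f=grab("top");P=pts(f)[120:290,180:310].reshape(-1,3)
f2=grab("scene");A=cv2.resize(f["pixels"][150:230,180:310],(520,320));B=cv2.resize(f2["pixels"][220:400,250:420],(272,288))
C=np.zeros((320,792,3),np.uint8);C[:,:520]=A;C[:288,520:]=B;cv2.imwrite("pics/c2.png",C[:,:,::-1])
```

```text
[624.21148676 164.1094637  143.15948661] [1.79901717e+02 2.35332069e-03 9.09121497e+01] [ 1.07676397  0.41182488 -1.14431721] [-0.05661419  0.04033589 -0.06062073] 15.938398004218126 39.998520612716675
[[0.04, -0.04, 0.73, np.float64(-0.02), 0], [0.04, -0.04, 0.73, np.float64(-0.02), 0]]
```

View pics/c2.png

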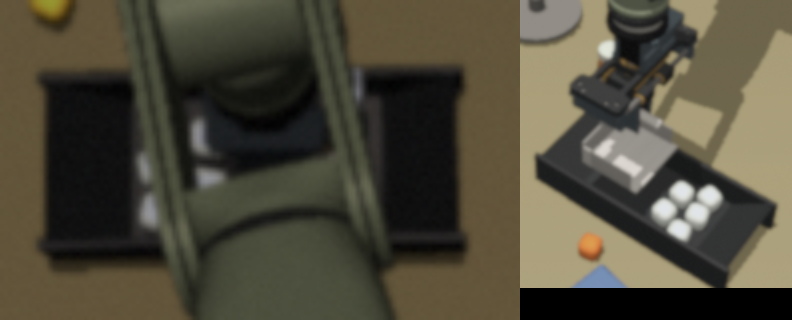

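The picture shows the scoop held level over the empty half, with its front facing the ice. The top view is blocked by the arm. I'll lower it now.

send_rows:
  steps:
    - [[0.04,-0.04,0.6,-0.04,0],[0.03,-0.03,0.6,0,0],[0,0,0.2,0,0],[0,0,0.15,0,0],[0,0,0.04,0,0]]
  squeeze: 50

```text
time_s: 4.67
ee_pos: [617.0, 167.3, 80.1]
ee_rot: [-179.9, 0.0, 91.2]
force: [-0.1, -0.2, -2.6]
gripper_width: 15.3
gripper_force: 50.0
```

send_rows:
  steps:
    - [[0,0,0.02,0,0],[0,0,0.02,0,0]]

```text
time_s: 4.83
ee_pos: [618.6, 167.5, 80.2]
ee_rot: [179.9, -0.0, 91.2]
force: [0.0, -0.4, -1.1]
gripper_width: 15.7
gripper_force: 50.0
```

send_rows:
  steps:
    - [[0,0.06,0.04,0,0],[0,0,0.02,0,0],[0.1,0,0,0,0]]

```text
time_s: 5.08
ee_pos: [621.7, 170.4, 78.5]
ee_rot: [179.8, 0.1, 91.2]
force: [0.1, -3.9, 1.3]
gripper_width: 16.0
gripper_force: 50.0
```

send_rows:
  steps:
    - [[0.25,0,0,0,0],[0.25,0,0.01,0,0],[0.25,0,0,0,0],[0.25,0,0,0,0],[0.25,0,0,0,0]]

```text
time_s: 5.5
ee_pos: [620.9, 220.8, 78.7]
ee_rot: [179.8, 0.1, 91.2]
force: [0.7, 0.9, -1.1]
gripper_width: 15.5
gripper_force: 50.0
```

send_rows:
  steps:
    - [[0.25,0,0,0,0],[0.25,0,0,0,0],[0.15,0,0,0,0]]

```text
time_s: 5.75
ee_pos: [620.3, 247.3, 78.6]
ee_rot: [179.8, 0.1, 91.3]
force: [1.7, -3.8, 1.9]
gripper_width: 15.8
gripper_force: 50.0
```

Run:
```python
from h import *
s=env.state();print(s["ee_pos"],s["ee_rot"],s["force"],s["torque"],s["gripper_width"],s["gripper_force"])
f2=grab("scene");f=grab("top");A=cv2.resize(f["pixels"][150:230,180:310],(390,240));B=cv2.resize(f2["pixels"][250:400,255:415],(400,375))
C=np.zeros((375,790,3),np.uint8);C[:240,:390]=A;C[:,390:]=B;cv2.imwrite("pics/c3.png",C[:,:,::-1])
```

```text
[620.29486218 247.29167836  78.63451783] [1.79764363e+02 1.09512989e-01 9.13053346e+01] [ 1.65340541 -3.78475212  1.86434999] [-0.59578049 -0.06824731  0.12226209] 15.819883535466886 50.00362157821655
```

View pics/c3.png

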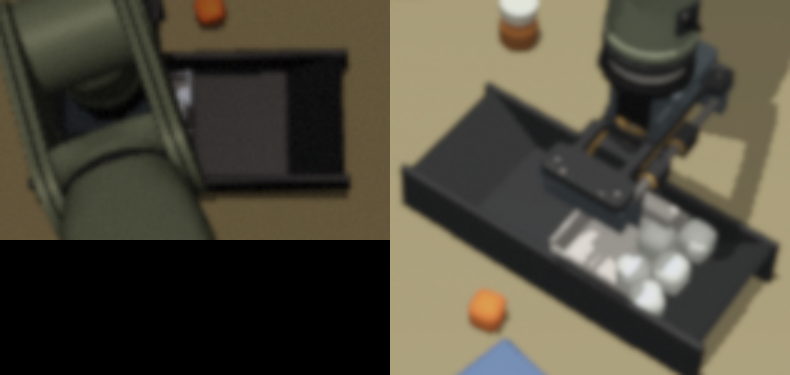

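The scene crop shows the scoop lip under the two rear cubes (630,268) and (655,235), with the other three against the ramp. I'll push to the ramp foot and then up along the ramp.

send_rows:
  steps:
    - [[0.12,0,0,0,0],[0.12,0,0,0,0],[0.1,0,-0.05,0,0],[0.1,0,-0.08,0,0],[0.1,0,-0.08,0,0]]

```text
time_s: 6.27
ee_pos: [618.3, 266.1, 84.5]
ee_rot: [-180.0, 0.4, 91.3]
force: [1.1, -9.2, 1.2]
gripper_width: 16.0
gripper_force: 50.0
```

send_rows:
  steps:
    - [[0.15,0,-0.13,0,0],[0.15,0,-0.13,0,0],[0.15,0,-0.13,0,0],[0.15,0,-0.13,0,0],[0.15,0,-0.13,0,0]]

```text
time_s: 6.68
ee_pos: [617.0, 296.5, 110.1]
ee_rot: [-179.9, 0.4, 91.3]
force: [0.9, -7.3, -0.0]
gripper_width: 15.6
gripper_force: 50.0
```

Run:
```python
from h import *
s=env.state();print(s["ee_pos"],s["ee_rot"],s["force"],s["torque"],s["gripper_width"],s["gripper_force"])
f2=grab("scene");B=cv2.resize(f2["pixels"][230:400,285:435],(600,600*170//150),interpolation=2)[:600]
cv2.imwrite("pics/c4.png",B[:,:,::-1])
```

```text
[617.01270669 296.47453781 110.05404422] [-179.8545466     0.36952531   91.25753213] [ 0.94107692 -7.26561124 -0.0445592 ] [-1.96327092 -0.00679651 -0.06490625] 15.61869404994508 49.99994516372681
```

View pics/c4.png

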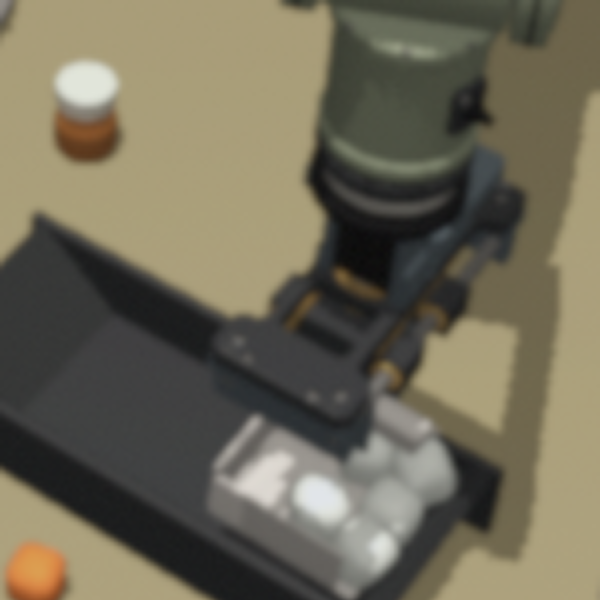

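All five cubes appear to be in the scoop, with three near the lip at (365,545), (390,505) and (425,475). A brisk start up and forward along the ramp should slide them towards the back wall. After that I'll slow down gently.

send_rows:
  steps:
    - [[0.65,0,-0.62,0,0],[0.55,0,-0.5,0,0],[0.45,0,-0.4,0,0],[0.36,0,-0.3,0,0],[0.28,0,-0.2,0,0]]

```text
time_s: 7.15
ee_pos: [615.2, 393.5, 192.3]
ee_rot: [180.0, -0.1, 91.3]
force: [0.8, 0.7, -2.0]
gripper_width: 15.9
gripper_force: 50.0
```

send_rows:
  steps:
    - [[0.2,0,-0.1,0,0],[0.14,0,-0.05,0,0],[0.08,0,0,0,0],[0.03,0,0,0,0],[0,0,0,0,0]]

```text
time_s: 7.57
ee_pos: [615.0, 408.2, 196.3]
ee_rot: [-179.9, 0.1, 91.2]
force: [0.5, -0.6, -2.6]
gripper_width: 16.2
gripper_force: 50.0
```

Run:
```python
from h import *
s=env.state();print(s["ee_pos"],s["ee_rot"],s["force"],s["torque"],s["gripper_width"],s["gripper_force"])
f2=grab("scene");f=grab("top");w=grab("wrist")
B=cv2.resize(f2["pixels"][200:400,270:470],(400,400),interpolation=2);W=cv2.resize(w["pixels"],(400,300));A=cv2.resize(f["pixels"][140:230,140:310],(396,210))
C=np.zeros((520,800,3),np.uint8);C[:400,:400]=B;C[:300,400:]=W;C[305:515,400:796]=A
cv2.imwrite("pics/c5.png",C[:,:,::-1])
```

```text
[615.04010712 408.19682214 196.33567934] [-1.79896379e+02  6.05040099e-02  9.12046746e+01] [ 0.52961464 -0.64301122 -2.64220314] [-0.0823802   0.06599602 -0.01732457] 16.23180640474459 49.99928176403046
```

View pics/c5.png

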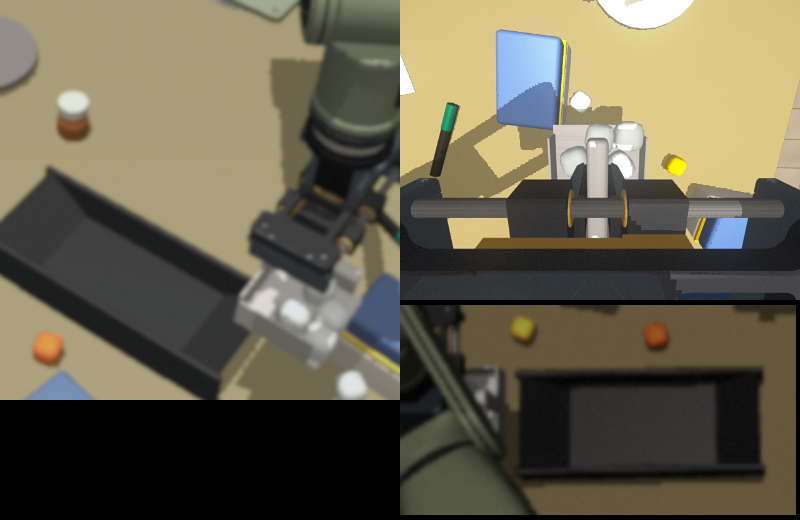

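One cube has jumped out onto the bench, at wrist crop (580,101) and scene crop (350,385). The other four are in the scoop. I'll locate the stray, deliver the four, then scoop up the stray too.

Run:
```python
from h import *
w=grab("wrist");P=pts(w)
u,v=int(180*1.6),int(101*1.6)
p=P[v-20:v+21,u-22:u+23];m=(p[...,2]>12)&(p[...,2]<40)&(w["pixels"][v-20:v+21,u-22:u+23].min(2)>140)
q=p[m];print("stray",len(q),q.mean(0),q.min(0),q.max(0))
def r(n,z0,z1,x0,x1,y0,y1):
    Q=P.reshape(-1,3);Q=Q[(Q[:,2]>z0)&(Q[:,2]<z1)&(Q[:,0]>x0)&(Q[:,0]<x1)&(Q[:,1]>y0)&(Q[:,1]<y1)]
    if len(Q):print(n,len(Q),Q.min(0).round(),Q.max(0).round(),cv2.minAreaRect(Q[:,:2].astype(np.float32)))
r("box",60,110,450,590,440,700)
# cubes in scoop: heights above scoop floor
fl=196.3-68.4
r("in scoop",fl+15,fl+45,560,670,350,470)
plan([607+0,-204+3,220],91.2,24,fing=0)
```

```text
stray 834 [588.32665398 466.46069701  28.44064787] [571.58283443 450.002122    13.21431488] [604.82901703 482.44899829  33.06924237]
box 14992 [481. 440.  62.] [570. 552.  90.] ((525.5863037109375, 492.7721252441406), (112.17539978027344, 78.92791748046875), 84.43850708007812)
in scoop 6795 [565. 386. 143.] [666. 453. 164.] ((615.7452392578125, 419.9294128417969), (100.77727508544922, 64.72598266601562), 1.483654260635376)
[[-0.63, -0.02, -0.02, np.float64(-0.0), 0], [-0.63, -0.02, -0.02, np.float64(-0.0), 0], [-0.63, -0.02, -0.02, np.float64(-0.0), 0], [-0.63, -0.02, -0.02, np.float64(-0.0), 0], [-0.63, -0.02, -0.02, np.float64(-0.0), 0]]
[[-0.63, -0.02, -0.02, np.float64(-0.0), 0], [-0.63, -0.02, -0.02, np.float64(-0.0), 0], [-0.63, -0.02, -0.02, np.float64(-0.0), 0], [-0.63, -0.02, -0.02, np.float64(-0.0), 0], [-0.63, -0.02, -0.02, np.float64(-0.0), 0]]
[[-0.63, -0.02, -0.02, np.float64(-0.0), 0], [-0.63, -0.02, -0.02, np.float64(-0.0), 0], [-0.63, -0.02, -0.02, np.float64(-0.0), 0], [-0.63, -0.02, -0.02, np.float64(-0.0), 0], [-0.63, -0.02, -0.02, np.float64(-0.0), 0]]
[[-0.63, -0.02, -0.02, np.float64(-0.0), 0], [-0.63, -0.02, -0.02, np.float64(-0.0), 0], [-0.63, -0.02, -0.02, np.float64(-0.0), 0], [-0.63, -0.02, -0.02, np.float64(-0.0), 0], [-0.63, -0.02, -0.02, np.float64(-0.0), 0]]
[[-0.63, -0.02, -0.02, np.float64(-0.0), 0], [-0.63, -0.02, -0.02, np.float64(-0.0), 0], [-0.63, -0.02, -0.02, np.float64(-0.0), 0], [-0.63, -0.02, -0.02, np.float64(-0.0), 0]]
```

send_rows:
  steps:
    - [[-0.06,0,0,0,0],[-0.12,0,0,0,0],[-0.18,0,0,0,0],[-0.24,0,0,0,0],[-0.3,0,0,0,0]]

```text
time_s: 8.18
ee_pos: [616.1, 371.6, 197.6]
ee_rot: [180.0, 0.0, 91.2]
force: [-0.2, -0.4, -2.9]
gripper_width: 15.3
gripper_force: 50.0
```

send_rows:
  steps:
    - [[-0.36,-0.01,0,0,0],[-0.42,-0.02,0,0,0],[-0.48,-0.02,0,0,0],[-0.54,-0.02,0,0,0],[-0.6,-0.03,0,0,0]]

```text
time_s: 8.6
ee_pos: [614.0, 274.5, 197.7]
ee_rot: [180.0, -0.0, 91.2]
force: [-0.0, -0.0, -2.0]
gripper_width: 15.5
gripper_force: 50.0
```

send_rows:
  steps:
    - [[-0.66,-0.03,0,0,0],[-0.72,-0.03,0,0,0],[-0.72,-0.03,0,0,0],[-0.72,-0.03,0,0,0],[-0.72,-0.03,0,0,0]]

```text
time_s: 9.02
ee_pos: [610.5, 132.1, 197.9]
ee_rot: [180.0, 0.0, 91.2]
force: [0.0, -1.4, -2.6]
gripper_width: 15.9
gripper_force: 50.0
```

send_rows:
  steps:
    - [[-0.72,-0.03,0,0,0],[-0.72,-0.03,0,0,0],[-0.72,-0.03,0,0,0],[-0.72,-0.03,0,0,0],[-0.72,-0.03,0,0,0]]

```text
time_s: 9.43
ee_pos: [607.3, -11.9, 198.0]
ee_rot: [180.0, 0.0, 91.2]
force: [0.2, 0.0, -2.6]
gripper_width: 15.5
gripper_force: 50.0
```

send_rows:
  steps:
    - [[-0.72,-0.03,0,0,0],[-0.72,-0.03,0,0,0],[-0.72,-0.02,0,0,0],[-0.72,-0.02,0,0,0],[-0.6,-0.02,0,0,0]]

```text
time_s: 9.85
ee_pos: [605.2, -151.7, 197.9]
ee_rot: [180.0, 0.1, 91.1]
force: [0.2, -0.0, -2.6]
gripper_width: 15.4
gripper_force: 50.0
```

send_rows:
  steps:
    - [[-0.48,-0.01,0,0,0],[-0.36,0,0,0,0],[-0.24,0,0,0,0],[-0.12,0,0,0,0],[0,0,0,0,0]]

```text
time_s: 10.27
ee_pos: [606.8, -197.3, 197.5]
ee_rot: [180.0, -0.0, 91.2]
force: [0.2, -0.1, -2.8]
gripper_width: 15.6
gripper_force: 50.0
```

Run:
```python
from h import *
s=env.state();print(s["ee_pos"],s["ee_rot"],s["force"],s["torque"],s["gripper_width"],s["gripper_force"])
f2=grab("scene");f=grab("top");w=grab("wrist")
B=cv2.resize(f2["pixels"][130:330,150:350],(400,400),interpolation=2);W=cv2.resize(w["pixels"],(400,300));A=cv2.resize(f["pixels"][140:260,240:430],(396,250))
C=np.zeros((560,800,3),np.uint8);C[:400,:400]=B;C[:300,400:]=W;C[305:555,400:796]=A
cv2.imwrite("pics/c6.png",C[:,:,::-1])
plan([607,-201,s["ee_pos"][2]],91.2,1)
P=pts(w);Q=P.reshape(-1,3);x,y,z=s["ee_pos"];fl=z-68.4
Q=Q[(Q[:,2]>fl+15)&(Q[:,2]<fl+45)&(abs(Q[:,0]-x)<47)&(abs(Q[:,1]-y)<70)];print(len(Q),Q.min(0),Q.max(0))
```

```text
[ 606.78194055 -197.2742143   197.50762731] [ 1.79997155e+02 -8.14012216e-03  9.11591258e+01] [ 0.16502524 -0.06432841 -2.80285223] [-0.0689263   0.04294511 -0.05906901] 15.595964840706186 49.9990975856781
[[-0.14, -0.0, 0.0, np.float64(0.01), 1.0]]
5502 [ 559.7934681  -216.1490858   144.12211692] [ 653.75324758 -150.72078801  163.91191377]
```

View pics/c6.png

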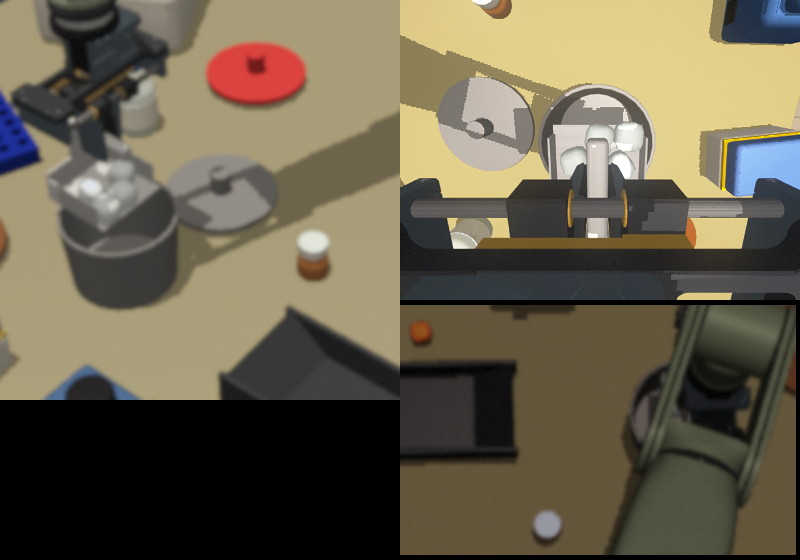

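All four cubes are still aboard, over the bucket. In the wrist crop the bucket centre is about (597,140) and the cubes are at (598,145). Next I'll rest the rear of the floor on the far rim, loosen the grip, and swing forward and down so the scoop tips.

send_rows:
  steps:
    - [[-0.08,0,0.1,0,0],[-0.08,0,0.2,0,0],[0,0,0.15,0,0],[0,0,0.1,0,0],[0,0,0,0,0]]

```text
time_s: 10.83
ee_pos: [606.3, -202.5, 173.7]
ee_rot: [-179.8, -0.1, 91.2]
force: [-0.3, 0.5, -2.8]
gripper_width: 15.7
gripper_force: 50.0
```

send_rows:
  steps:
    - [[0,0,0.06,0,0],[0,0,0,0,0]]
  squeeze: 15

```text
time_s: 11.0
ee_pos: [607.1, -202.9, 172.7]
ee_rot: [-180.0, -0.0, 91.2]
force: [-0.7, -0.2, -2.5]
gripper_width: 16.2
gripper_force: 15.0
```

send_rows:
  steps:
    - [[0.05,0,0.1,0,0],[0.12,0,0.1,0,0],[0.16,0,0.12,0,0],[0.2,0,0.14,0,0],[0.15,0,0.14,0,0]]

```text
time_s: 11.42
ee_pos: [606.9, -174.8, 151.2]
ee_rot: [179.9, -0.0, 91.2]
force: [-2.5, 2.2, 4.1]
gripper_width: 15.8
gripper_force: 15.0
```

send_rows:
  steps:
    - [[0.15,0,0.15,0,0],[0.15,0,0.15,0,0],[0.13,0,0.18,0,0],[0.1,0,0.18,0,0],[0.05,0,0.1,0,0]]

```text
time_s: 11.83
ee_pos: [605.7, -151.6, 117.6]
ee_rot: [-179.9, -0.1, 91.2]
force: [-1.6, 3.5, 3.7]
gripper_width: 15.9
gripper_force: 15.0
```

Run:
```python
from h import *
s=env.state();print(s["ee_pos"],s["ee_rot"],s["force"],s["torque"],s["gripper_width"],s["gripper_force"])
f2=grab("scene");w=grab("wrist")
B=cv2.resize(f2["pixels"][130:330,150:350],(400,400),interpolation=2);W=cv2.resize(w["pixels"],(400,300))
C=np.zeros((400,800,3),np.uint8);C[:400,:400]=B;C[:300,400:]=W
cv2.imwrite("pics/c7.png",C[:,:,::-1])
```

```text
[ 605.7089787  -151.62348714  117.57001756] [-1.79932251e+02 -5.91136739e-02  9.12375355e+01] [-1.63056149  3.53358839  3.74389101] [0.09660147 0.29998785 0.01275532] 15.85272173899251 15.000660717487335
```

View pics/c7.png

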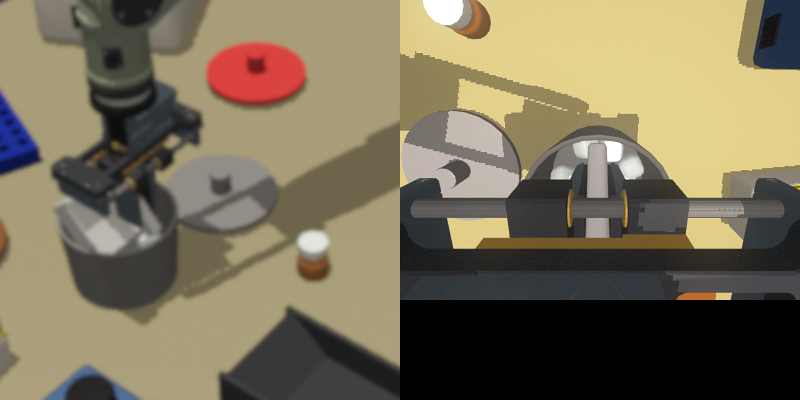

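The scoop is tipped about 45° on the rim. In the scene crop its floor at (105,235) is empty, and the wrist crop shows the cubes beyond the bar in the bucket at (600,150), (625,160) and (572,170). I'll lift out and check the count by depth, since few views remain.

send_rows:
  steps:
    - [[0,0,-0.2,0,0],[0,0,-0.4,0,0],[0,0,-0.5,0,0],[0,0,-0.6,0,0],[0,0,-0.6,0,0]]
  squeeze: 30

```text
time_s: 12.35
ee_pos: [606.2, -153.6, 211.6]
ee_rot: [-180.0, 0.1, 91.2]
force: [-0.1, -0.5, -1.3]
gripper_width: 15.4
gripper_force: 30.0
```

send_rows:
  steps:
    - [[0.3,0,0,0,0],[0.6,0,0,0,0],[0.7,0.1,0,0,0],[0.6,0.1,0,0,0],[0.4,0.1,0,0,0]]

```text
time_s: 12.77
ee_pos: [615.6, -46.2, 209.8]
ee_rot: [-180.0, -0.0, 91.2]
force: [0.2, -0.0, -1.3]
gripper_width: 15.8
gripper_force: 30.0
```

send_rows:
  steps:
    - [[0.3,0.05,0,0,0],[0,0,0.5,0,0],[0,0,0.5,0,0],[0,0,0.4,0,0],[0,0,0,0,0]]

```text
time_s: 13.18
ee_pos: [615.0, -36.2, 150.4]
ee_rot: [-179.5, -0.0, 91.2]
force: [-0.4, 0.0, -2.0]
gripper_width: 16.0
gripper_force: 30.0
```

```bash
cat >> h.py <<'E'
def white(f,lo=100):
    px=f["pixels"].astype(int);return (px.min(2)>lo)&(px.max(2)-px.min(2)<30)
def sel(P,x0,x1,y0,y1,z0,z1):
    return (P[...,0]>x0)&(P[...,0]<x1)&(P[...,1]>y0)&(P[...,1]<y1)&(P[...,2]>z0)&(P[...,2]<z1)
E
python3 - <<'E'
from h import *
s=env.state();print(s["ee_pos"],s["force"],s["gripper_width"])
x,y,z=s["ee_pos"]
f=grab("top");P=pts(f)
m=sel(P,540,674,-255,-120,15,90);print("bucket pts",m.sum())
for lo in(110,130):
    mm=(m&white(f,lo)).astype(np.uint8);n,l,st,c=cv2.connectedComponentsWithStats(mm)
    print(lo,[(st[i][4],np.median(P[l==i],0).round().tolist()) for i in range(1,n) if st[i][4]>10])
f=grab("scene");P=pts(f)   # side view of tilted scoop
m=sel(P,x-70,x+70,y-120,y+70,2,130)&white(f,80)
Q=P[m];print("scoop pts",len(Q),Q.min(0).round(),Q.max(0).round())
w=grab("wrist");P=pts(w);m=sel(P,x-9,x+9,y-70,y+70,z-20,z+70);Q=P[m]
for a in range(-60,70,10):
    k=abs(Q[:,1]-y-a)<5
    if k.any():print(a,k.sum(),np.percentile(Q[k,2],[5,50,95]).round())
E
```

```text
[615.01913818 -36.24023324 150.40287721] [-0.38478478  0.01693714 -2.02566476] 15.981939012759044
bucket pts 801
110 [(np.int32(63), [648.0, -170.0, 36.0]), (np.int32(46), [622.0, -149.0, 38.0]), (np.int32(39), [589.0, -148.0, 39.0]), (np.int32(69), [574.0, -203.0, 36.0])]
130 [(np.int32(47), [648.0, -171.0, 36.0]), (np.int32(36), [622.0, -149.0, 38.0]), (np.int32(20), [591.0, -147.0, 41.0]), (np.int32(51), [574.0, -203.0, 36.0])]
scoop pts 614 [ 568. -155.    3.] [672. -54. 130.]
-20 227 [204. 206. 208.]
-10 1067 [198. 203. 211.]
0 529 [182. 186. 217.]
10 1062 [171. 178. 198.]
20 1187 [160. 168. 207.]
30 533 [151. 155. 160.]
```

send_rows:
  steps:
    - [[0.6,-0.5,0,0,0],[0.7,-0.54,0,0,0],[0.7,-0.54,0,0,0],[0.7,-0.54,0,0,0],[0.7,-0.54,0,0,0]]

```text
time_s: 13.75
ee_pos: [508.4, 98.3, 156.4]
ee_rot: [179.8, -0.0, 91.2]
force: [0.7, 0.5, -1.7]
gripper_width: 15.7
gripper_force: 30.0
```

send_rows:
  steps:
    - [[0.7,-0.54,0,0,0],[0.7,-0.54,0,0,0],[0.7,-0.54,0.3,0,0],[0,0,0.7,0,0],[0,0,0.6,0,0]]

```text
time_s: 14.17
ee_pos: [442.5, 182.1, 92.4]
ee_rot: [179.6, -0.1, 91.4]
force: [-0.3, -0.9, -2.2]
gripper_width: 15.9
gripper_force: 30.0
```

send_rows:
  steps:
    - [[0,0,0.15,0,0],[0,0,0.06,0,0],[0,0,0,0,0]]

```text
time_s: 14.42
ee_pos: [443.0, 180.1, 83.3]
ee_rot: [179.9, -0.0, 91.2]
force: [-0.6, -1.1, -1.1]
gripper_width: 15.9
gripper_force: 30.0
```

send_rows:
  steps:
    - [[0,0,0.08,0,0],[0,0,0.06,0,0],[0,0,0.04,0,0],[0,0,0,0,0]]

```text
time_s: 14.75
ee_pos: [442.1, 179.9, 75.3]
ee_rot: [180.0, -0.0, 91.2]
force: [-0.6, 0.0, -1.6]
gripper_width: 16.1
gripper_force: 30.0
```

send_rows:
  steps:
    - [[0,0,0,0,0],[0,0,0,0,0],[0,0,0,0,0]]
  squeeze: 3

```text
time_s: 15.0
ee_pos: [442.0, 180.1, 75.5]
ee_rot: [180.0, -0.0, 91.2]
force: [-0.8, -0.0, -0.8]
gripper_width: 15.8
gripper_force: 3.0
```

```bash
cat >> h.py <<'E'
def bar():
    s=env.state();p=s["ee_pos"];a=np.radians(s["ee_rot"][2]);w=grab("wrist");P=pts(w).reshape(-1,3)
    d=P[:,:2]-p[:2];t=d@[np.cos(a),np.sin(a)];n=d@[np.sin(a),-np.cos(a)]
    for k0 in range(-50,80,10):
        k=(abs(t-k0)<3)&(abs(n)<5)&(P[:,2]>p[2]-40)&(P[:,2]<p[2]+70)
        if k.sum()>20:print(k0,k.sum(),np.percentile(P[k,2],[10,50,90]).round(1))
E
python3 - <<'E'
from h import *
bar()
E
```

```text
-20 340 [117.9 119.5 120.9]
-10 118 [113.7 114.6 115.7]
0 134 [104.  105.  106.1]
10 329 [ 97.9  99.6 101.3]
20 309 [91.2 92.9 94.8]
30 296 [84.5 86.2 88.1]
40 100 [79.5 80.6 81.7]
```

send_rows:
  steps:
    - [[0,0,0.05,0,0],[-0.25,0,0.0,0,0],[-0.25,0,0.02,0,0],[-0.25,0,0.02,0,0],[-0.25,0,0.03,0,0]]

```text
time_s: 15.47
ee_pos: [442.4, 138.6, 70.0]
ee_rot: [-180.0, 0.0, 91.2]
force: [0.3, -0.3, -1.2]
gripper_width: 16.3
gripper_force: 3.0
```

send_rows:
  steps:
    - [[-0.25,0,0.03,0,0],[-0.1,0,0.03,0,0],[0,0,0,0,0]]

```text
time_s: 15.72
ee_pos: [442.7, 124.7, 67.6]
ee_rot: [-179.9, 0.0, 91.1]
force: [-0.6, 0.8, -1.2]
gripper_width: 15.7
gripper_force: 3.0
```

Run:
```python
from h import *
print(env.state()["force"],env.state()["torque"]);bar()
```

```text
[-0.60481875  0.7707813  -1.1624928 ] [-0.05099614 -0.01935816  0.04051871]
-30 153 [101.1 101.9 102.5]
-20 259 [100.2 100.9 101.8]
0 83 [97.9 98.5 99.3]
10 285 [97.2 97.9 98.7]
20 299 [96.1 97.  97.7]
30 315 [95.1 96.  96.8]
40 338 [93.4 94.8 95.7]
```

send_rows:
  steps:
    - [[0,0,0.05,0,0],[0,0,0.02,0,0.3],[0,0,0,0,0.3],[0,0,0,0,0.3],[0,0,0,0,0]]

```text
time_s: 16.18
ee_pos: [443.1, 126.4, 65.2]
ee_rot: [180.0, -0.0, 91.2]
force: [-0.2, -1.2, -0.3]
gripper_width: 23.3
gripper_force: 0.0
```

send_rows:
  steps:
    - [[0,0,0,0,0],[0,0,0,0,0],[0,0,0,0,0],[0,0,0,0,0]]
  squeeze: 50

```text
time_s: 16.52
ee_pos: [443.1, 126.2, 65.2]
ee_rot: [180.0, -0.0, 91.2]
force: [0.0, 0.0, 0.0]
gripper_width: 16.1
gripper_force: 50.0
```

Run:
```python
from h import *
s=env.state();print(s["ee_pos"],s["ee_rot"],s["force"],s["torque"],s["gripper_width"],s["qpos"]);bar()
w=grab("wrist");P=pts(w);p=s["ee_pos"]
m=sel(P,p[0]-9,p[0]+9,p[1]-80,p[1]+90,80,110);print("bar y extent",P[m][:,1].min()-p[1],P[m][:,1].max()-p[1])
```

```text
[443.09244215 126.22365846  65.20902635] [ 1.79979536e+02 -2.30320285e-02  9.12139013e+01] [0.02666172 0.01954032 0.03409553] [ 0.10311339  0.05164891 -0.01720731] 16.08330421163943 [1.44574270e+01 1.71766101e+01 1.16225190e+02 2.44148582e-02
 4.65730056e+01 1.32267503e+01]
-30 228 [94.1 94.8 95.5]
-20 231 [94.2 94.8 95.5]
0 119 [94.2 94.8 95.6]
10 272 [94.  94.8 95.6]
20 295 [94.1 94.9 95.7]
30 315 [94.  94.8 95.5]
bar y extent -35.809463286964714 34.86696709528246
```

send_rows:
  steps:
    - [[0,0,-0.6,0,0],[0,0,-0.9,0,0],[0,0,-0.9,0,0],[0,0,-0.3,0,0],[0,0,0,0,0]]

```text
time_s: 17.03
ee_pos: [445.0, 126.4, 176.3]
ee_rot: [179.6, -0.1, 91.2]
force: [1.0, 0.0, -1.7]
gripper_width: 15.7
gripper_force: 50.0
```

Run:
```python
from h import *
s=env.state();print(s["ee_pos"],s["force"]);bar()
plan([665,464,165],174.4,14,fing=0)
```

```text
[444.98253548 126.43448827 176.34516586] [ 0.96593959  0.01747056 -1.73399913]
-30 219 [205.2 205.9 206.6]
-20 223 [205.2 205.9 206.6]
0 120 [205.1 205.9 206.6]
10 267 [205.3 206.  206.8]
20 294 [205.3 206.1 206.8]
30 312 [205.1 205.9 206.7]
[[0.59, 0.41, 0.02, np.float64(-0.86), 0], [0.55, 0.47, 0.02, np.float64(-0.86), 0], [0.5, 0.52, 0.02, np.float64(-0.86), 0], [0.44, 0.57, 0.02, np.float64(-0.86), 0], [0.38, 0.61, 0.02, np.float64(-0.86), 0]]
[[0.31, 0.65, 0.02, np.float64(-0.86), 0], [0.25, 0.68, 0.02, np.float64(-0.86), 0], [0.17, 0.7, 0.02, np.float64(-0.86), 0], [0.1, 0.71, 0.02, np.float64(-0.86), 0], [0.03, 0.72, 0.02, np.float64(-0.86), 0]]
[[-0.05, 0.72, 0.02, np.float64(-0.86), 0], [-0.12, 0.71, 0.02, np.float64(-0.86), 0], [-0.2, 0.69, 0.02, np.float64(-0.86), 0], [-0.27, 0.67, 0.02, np.float64(-0.86), 0]]
```

send_rows:
  steps:
    - [[0.59,0.41,0.02,-0.86,0],[0.55,0.47,0.02,-0.86,0],[0.5,0.52,0.02,-0.86,0],[0.44,0.57,0.02,-0.86,0],[0.38,0.61,0.02,-0.86,0]]

```text
time_s: 17.5
ee_pos: [521.3, 246.8, 166.2]
ee_rot: [-179.7, -0.0, 121.1]
force: [0.6, -0.6, -1.8]
gripper_width: 16.0
gripper_force: 50.0
```

send_rows:
  steps:
    - [[0.31,0.65,0.02,-0.86,0],[0.25,0.68,0.02,-0.86,0],[0.17,0.7,0.02,-0.86,0],[0.1,0.71,0.02,-0.86,0],[0.03,0.72,0.02,-0.86,0]]

```text
time_s: 17.92
ee_pos: [600.9, 367.0, 161.5]
ee_rot: [-179.7, -0.2, 150.6]
force: [0.2, 0.7, -2.1]
gripper_width: 15.8
gripper_force: 50.0
```

send_rows:
  steps:
    - [[-0.05,0.72,0.02,-0.86,0],[-0.12,0.71,0.02,-0.86,0],[-0.2,0.69,0.02,-0.86,0],[-0.27,0.67,0.02,-0.86,0],[0,0,0,0,0]]

```text
time_s: 18.33
ee_pos: [666.1, 466.2, 155.2]
ee_rot: [-179.9, -0.2, 174.3]
force: [-0.8, -1.0, -2.2]
gripper_width: 15.7
gripper_force: 50.0
```

Run:
```python
from h import *
s=env.state();print(s["ee_pos"],s["ee_rot"],s["force"]);p=s["ee_pos"]
w=grab("wrist");P=pts(w);save(w,"w8.png")
m=sel(P,545,640,430,500,10,36)&white(w,130)
mm=m.astype(np.uint8);n,l,st,c=cv2.connectedComponentsWithStats(mm)
for i in range(1,n):
    if st[i][4]>60:
        Q=P[l==i];print("white",len(Q),Q.min(0).round(1),Q.max(0).round(1),Q[Q[:,2]>25].mean(0) if (Q[:,2]>25).any() else "")
Q=P[sel(P,450,600,400,600,75,110)];r=cv2.minAreaRect(Q[:,:2].astype(np.float32));print("box top",len(Q),r,Q.max(0))
for y in range(430,530,10):
    k=abs(Q[:,1]-y)<3
    if k.any():print(y,np.percentile(Q[k,0],[90,99]).round(1),end=" ")
a=np.radians(s["ee_rot"][2]);fw=np.array([np.cos(a),np.sin(a)]);Q=P.reshape(-1,3);d=(Q[:,:2]-p[:2])
t=d@fw;nn=d@[fw[1],-fw[0]]
k=(Q[:,2]>p[2]-80)&(Q[:,2]<p[2]-55)&(abs(nn)<55);print("\nscoop floor fwd ext",t[k].max(),np.percentile(t[k],99),nn[k].min(),nn[k].max())
k=(Q[:,2]>p[2]+20)&(Q[:,2]<p[2]+40)&(abs(nn)<8);print("bar fwd ext",t[k].max())
```

```text
[666.14253402 466.23294303 155.22487043] [-179.92233878   -0.2244838   174.2877119 ] [-0.83237941 -1.04179329 -2.18717452]
white 978 [571.1 449.9  23.4] [602.5 481.   32.7] [587.22949757 465.67156721  29.26558669]
box top 18297 ((535.0849609375, 490.1897888183594), (115.4321060180664, 59.44136428833008), 84.33938598632812) [569.3066421  549.73789213  89.65100807]
430 [555.  556.8] 440 [554.7 559.7] 450 [555.7 560.7] 460 [556.5 561.7] 470 [557.7 562.6] 480 [558.5 563.6] 490 [559.7 564.6] 500 [560.2 565.5] 510 [561.3 566.5] 520 [562.2 567.5] 
scoop floor fwd ext 162.46067662388975 160.1258164602759 -50.6831051079282 54.99189171735721
bar fwd ext 34.80134396810818
```

send_rows:
  steps:
    - [[0,-0.12,0.6,0,0],[0,0,0.7,0,0],[0,0,0.5,0,0],[0,0,0.25,0,0],[0,0,0.1,0,0]]

```text
time_s: 18.8
ee_pos: [663.0, 455.8, 71.8]
ee_rot: [-179.7, -0.3, 173.9]
force: [-0.0, 0.1, -1.2]
gripper_width: 15.5
gripper_force: 50.0
```

send_rows:
  steps:
    - [[0,0,0,0,0],[0,0,0.03,0,0]]

```text
time_s: 18.97
ee_pos: [665.6, 457.9, 76.1]
ee_rot: [179.9, 0.1, 174.0]
force: [-0.3, -1.2, -2.1]
gripper_width: 15.3
gripper_force: 50.0
```

send_rows:
  steps:
    - [[0,0,0.15,0,0],[0,0,0.1,0,0],[0,0,0.02,0,0],[0,0,0,0,0]]

```text
time_s: 19.3
ee_pos: [665.6, 458.2, 65.3]
ee_rot: [179.9, 0.1, 174.0]
force: [0.9, 1.2, 2.0]
gripper_width: 15.2
gripper_force: 50.0
```

send_rows:
  steps:
    - [[0.2,0,0,0,0],[0.2,0,0,0,0],[0.2,0,0,0,0],[0.2,0,0,0,0],[0.2,0,0,0,0]]

```text
time_s: 19.72
ee_pos: [625.4, 462.3, 65.3]
ee_rot: [179.9, 0.2, 174.0]
force: [1.5, 1.3, 4.2]
gripper_width: 15.4
gripper_force: 50.0
```

```bash
cat > chk.py <<'E'
from h import *
s=env.state();p=s["ee_pos"];print(p,s["force"])
for n in("wrist","scene"):
    w=grab(n);P=pts(w)
    m=sel(P,545,680,410,515,15,50)&white(w,130)
    k,l,st,c=cv2.connectedComponentsWithStats(m.astype(np.uint8))
    for i in range(1,k):
        if st[i][4]>(60 if n=="wrist" else 20):
            Q=P[l==i];print(n,len(Q),Q.min(0).round(1),Q.max(0).round(1),Q[Q[:,2]>Q[:,2].max()-6].mean(0).round(1))
    Q=P[sel(P,500,600,455,475,75,110)]
    if len(Q):print("box edge x at y465",np.percentile(Q[:,0],99))
E
python3 chk.py
```

```text
[625.41609871 462.32059886  65.32380714] [1.52593481 1.25730441 4.20396142]
wrist 2038 [566.6 449.5  15.2] [597.7 483.   34.3] [581.1 466.2  31.1]
wrist 210 [605.1 508.4  30.1] [642.7 513.9  34.8] [622.9 511.3  32.6]
wrist 189 [595.2 411.2  31.2] [632.4 416.9  34.8] [613.3 414.1  32.8]
box edge x at y465 598.858406156658
scene 28 [572.7 475.5  18.8] [592.1 482.5  32.3] [583.8 478.1  29.5]
scene 21 [632.9 410.3  22.9] [658.4 413.3  34.7] [644.  411.7  31.4]
scene 42 [654.5 410.5  16. ] [676.4 448.5  49.9] [675.6 447.8  47.7]
scene 67 [605.3 504.9  17.7] [680.  514.6  36.4] [638.8 510.4  32.6]
scene 23 [674.8 468.2  34.8] [680.  495.3  44.6] [679.1 478.   41.2]
box edge x at y465 521.4045597053756
```

send_rows:
  steps:
    - [[0.12,0,0,0,0],[0.12,0,0,0,0],[0.12,0,0,0,0],[0.12,0,0,0,0],[0,0,0,0,0]]

```text
time_s: 20.23
ee_pos: [605.9, 464.5, 65.3]
ee_rot: [179.9, 0.1, 174.0]
force: [2.5, 0.2, 6.8]
gripper_width: 15.4
gripper_force: 50.0
```

```bash
python3 chk.py|grep -v scene
python3 - <<'E'
from h import *
w=grab("wrist");P=pts(w)
Q=P[sel(P,450,566,400,600,75,100)]
for y in range(430,530,20):
    k=abs(Q[:,1]-y)<3
    if k.any():print(y,np.percentile(Q[k,0],[90,99]).round(1),end=" ")
E
```

```text
[605.87761202 464.49384299  65.2831619 ] [2.46275521 0.21393292 6.83552082]
wrist 1016 [572.4 453.8  23.1] [595.5 485.2  34.7] [579.8 470.4  31.8]
wrist 193 [575.6 413.6  30.6] [612.6 419.   34.3] [593.5 416.3  32.8]
wrist 196 [585.8 510.5  29.9] [623.2 515.   34.3] [605.1 513.1  32.5]
box edge x at y465 598.7457633117419
box edge x at y465 599.135785231613
430 [553.8 556.3] 450 [550.  558.8] 470 [552.1 561. ] 490 [553.9 562.6] 510 [555.8 564.2]
```

send_rows:
  steps:
    - [[0,0,-0.1,0,0],[0,0,-0.25,0,0],[0,0,-0.4,0,0],[0,0,-0.5,0,0],[0,0,-0.55,0,0]]

```text
time_s: 20.8
ee_pos: [604.1, 463.2, 134.4]
ee_rot: [-179.8, -0.3, 174.0]
force: [1.0, 0.4, -2.3]
gripper_width: 15.7
gripper_force: 50.0
```

send_rows:
  steps:
    - [[0,0,-0.5,0,0],[0,0,-0.4,0,0],[0,0,-0.28,0,0],[0,0,-0.16,0,0],[0,0,-0.06,0,0]]

```text
time_s: 21.22
ee_pos: [605.8, 464.0, 192.4]
ee_rot: [180.0, -0.0, 174.0]
force: [-0.4, 0.3, -1.5]
gripper_width: 15.9
gripper_force: 50.0
```

```bash
cat > ins.py <<'E'
from h import *
s=env.state();p=s["ee_pos"];print(p,s["ee_rot"][2],s["force"])
a=np.radians(s["ee_rot"][2]);fw=np.array([np.cos(a),np.sin(a)]);w=grab("wrist");P=pts(w)
d=P[...,:2]-p[:2];t=d@fw;nn=d@[fw[1],-fw[0]];h=P[...,2]-(p[2]-65.2)
m=white(w,110)&(h>18)&(h<45)&(abs(nn)<46)&(t>-60)&(t<70)
k,l,st,c=cv2.connectedComponentsWithStats(m.astype(np.uint8))
for i in range(1,k):
    if st[i][4]>60:print("in scoop: n",st[i][4],"fwd",t[l==i].min().round(),t[l==i].max().round(),"lat",nn[l==i].min().round(),nn[l==i].max().round(),"h",h[l==i].max().round(1))
m=white(w,130)&sel(P,540,640,430,500,10,40);print("bench white",m.sum())
E
python3 ins.py
```

```text
[605.77511014 464.04382285 192.39602081] 174.00486311966532 [-0.37829928  0.30778555 -1.47335392]
in scoop: n 1451 fwd 10.0 38.0 lat -12.0 18.0 h 34.5
bench white 0
```

The stray is in the scoop, spanning 10 to 38 mm ahead of the tool, and the bench there is clear. I'll carry it to the bucket with gentle accelerations, nudging forward at first.

send_rows:
  steps:
    - [[0.3,-0.06,0,0,0],[0.24,-0.12,0,0,0],[0.18,-0.18,0,0,0],[0.12,-0.24,0,0,0],[0.06,-0.3,0,0,0]]

```text
time_s: 21.68
ee_pos: [564.9, 431.8, 190.0]
ee_rot: [-179.9, -0.2, 174.1]
force: [0.6, -0.3, -1.8]
gripper_width: 16.0
gripper_force: 50.0
```

send_rows:
  steps:
    - [[0.02,-0.36,0,0,0],[0,-0.42,0,0,0],[0,-0.48,0,0,0],[-0.03,-0.54,0,0,0],[-0.06,-0.6,0,0,0]]

```text
time_s: 22.1
ee_pos: [558.0, 335.4, 190.2]
ee_rot: [-179.9, -0.2, 174.0]
force: [0.0, 0.2, -1.6]
gripper_width: 15.7
gripper_force: 50.0
```

send_rows:
  steps:
    - [[-0.1,-0.66,0,0,0],[-0.14,-0.72,0,0,0],[-0.16,-0.74,0,0,0],[-0.16,-0.74,0,0,0],[-0.16,-0.74,0,0,0]]

```text
time_s: 22.52
ee_pos: [571.8, 188.4, 190.5]
ee_rot: [-179.9, -0.2, 174.0]
force: [0.5, 0.5, -2.3]
gripper_width: 16.0
gripper_force: 50.0
```

send_rows:
  steps:
    - [[-0.16,-0.74,0,0,0],[-0.16,-0.74,0,0,0],[-0.16,-0.74,0,0,0],[-0.16,-0.74,0,0,0],[-0.16,-0.74,0,0,0]]

```text
time_s: 22.93
ee_pos: [588.2, 38.0, 190.5]
ee_rot: [-180.0, -0.2, 174.0]
force: [0.2, 0.5, -2.2]
gripper_width: 15.7
gripper_force: 50.0
```

send_rows:
  steps:
    - [[-0.16,-0.74,0,0,0],[-0.16,-0.74,0,0,0],[-0.16,-0.74,0,0,0],[-0.16,-0.74,0,0,0],[-0.16,-0.74,0,0,0]]

```text
time_s: 23.35
ee_pos: [604.6, -112.4, 190.4]
ee_rot: [180.0, -0.2, 174.0]
force: [0.7, -0.0, -2.7]
gripper_width: 15.9
gripper_force: 50.0
```

send_rows:
  steps:
    - [[-0.14,-0.62,0,0,0],[-0.12,-0.48,0,0,0],[-0.09,-0.36,0,0,0],[-0.06,-0.24,0,0,0],[-0.03,-0.12,0,0,0]]

```text
time_s: 23.77
ee_pos: [615.2, -186.2, 191.0]
ee_rot: [180.0, -0.1, 173.9]
force: [-0.4, -0.3, -1.7]
gripper_width: 15.4
gripper_force: 50.0
```

```bash
python3 ins.py
python3 - <<'E'
from h import *
plan([617,-189,176],174,5,fing=0)
E
```

```text
[ 615.19738296 -186.20182781  190.98997784] 173.94693981431794 [-0.38195993 -0.3482015  -1.67801881]
in scoop: n 1308 fwd 8.0 36.0 lat -12.0 18.0 h 34.4
bench white 0
[[-0.01, -0.01, 0.08, np.float64(-0.0), 0], [-0.01, -0.01, 0.08, np.float64(-0.0), 0], [-0.01, -0.01, 0.08, np.float64(-0.0), 0], [-0.01, -0.01, 0.08, np.float64(-0.0), 0], [-0.01, -0.01, 0.08, np.float64(-0.0), 0]]
```

send_rows:
  steps:
    - [[-0.03,-0.03,0.1,0,0],[-0.02,-0.03,0.15,0,0],[0,0,0.15,0,0],[0,0,0.12,0,0],[0,0,0,0,0]]
  squeeze: 15

```text
time_s: 24.23
ee_pos: [616.6, -187.0, 170.3]
ee_rot: [180.0, -0.1, 174.0]
force: [0.6, 0.4, -2.3]
gripper_width: 15.4
gripper_force: 15.0
```

send_rows:
  steps:
    - [[0.05,0,0.1,0,0],[0.12,0,0.12,0,0],[0.16,0,0.14,0,0],[0.18,0,0.14,0,0],[0.15,0,0.15,0,0]]

```text
time_s: 24.65
ee_pos: [590.9, -184.9, 146.9]
ee_rot: [-180.0, 0.1, 174.0]
force: [-2.8, 0.9, 4.8]
gripper_width: 15.7
gripper_force: 15.0
```

send_rows:
  steps:
    - [[0.15,0,0.15,0,0],[0.14,0,0.17,0,0],[0.12,0,0.18,0,0],[0.1,0,0.15,0,0],[0,0,0,0,0]]

```text
time_s: 25.07
ee_pos: [568.3, -182.7, 117.1]
ee_rot: [180.0, -0.3, 174.0]
force: [-2.8, 0.3, -1.3]
gripper_width: 16.0
gripper_force: 15.0
```

send_rows:
  steps:
    - [[0,0,-0.2,0,0],[0,0,-0.4,0,0],[0,0,-0.5,0,0],[0,0,-0.6,0,0],[0,0,-0.6,0,0]]
  squeeze: 30

```text
time_s: 25.48
ee_pos: [571.0, -183.1, 211.9]
ee_rot: [180.0, -0.0, 174.0]
force: [0.6, 0.9, -1.9]
gripper_width: 15.9
gripper_force: 30.0
```

Run:
```python
from h import *
s=env.state();print(s["ee_pos"],s["ee_rot"],s["force"]);bar()
plan([470,200,200],92,12,fing=0)
```

```text
[ 570.99210437 -183.0735017   211.93513998] [ 1.79984588e+02 -2.13222271e-02  1.74001446e+02] [ 0.63413225  0.9251408  -1.87754632]
-20 28 [262.3 263.1 263.8]
-10 401 [255.9 257.9 259.9]
0 23 [245.  245.6 246.3]
10 368 [237.3 239.7 241.9]
20 328 [228.5 230.8 233. ]
30 227 [220.  222.4 224.2]
[[0.3, 0.77, 0.04, np.float64(0.99), 0], [0.39, 0.73, 0.04, np.float64(0.99), 0], [0.47, 0.68, 0.04, np.float64(0.99), 0], [0.55, 0.62, 0.04, np.float64(0.99), 0], [0.62, 0.55, 0.04, np.float64(0.99), 0]]
[[0.68, 0.47, 0.04, np.float64(0.99), 0], [0.73, 0.39, 0.04, np.float64(0.99), 0], [0.77, 0.3, 0.04, np.float64(0.99), 0], [0.8, 0.2, 0.04, np.float64(0.99), 0], [0.82, 0.11, 0.04, np.float64(0.99), 0]]
[[0.83, 0.01, 0.04, np.float64(0.99), 0], [0.82, -0.09, 0.04, np.float64(0.99), 0]]
```

send_rows:
  steps:
    - [[0.3,0.77,0.04,0.99,0],[0.39,0.73,0.04,0.99,0],[0.47,0.68,0.04,0.99,0],[0.55,0.62,0.04,0.99,0],[0.62,0.55,0.04,0.99,0]]

```text
time_s: 25.95
ee_pos: [527.2, -22.0, 202.9]
ee_rot: [180.0, 0.0, 139.6]
force: [0.6, 0.9, -1.1]
gripper_width: 15.6
gripper_force: 30.0
```

send_rows:
  steps:
    - [[0.68,0.47,0.04,0.99,0],[0.73,0.39,0.04,0.99,0],[0.77,0.3,0.04,0.99,0],[0.8,0.2,0.04,0.99,0],[0.82,0.11,0.04,0.99,0]]

```text
time_s: 26.37
ee_pos: [483.9, 137.6, 195.1]
ee_rot: [179.9, -0.0, 105.6]
force: [0.3, 0.2, -1.4]
gripper_width: 15.8
gripper_force: 30.0
```

send_rows:
  steps:
    - [[0.83,0,0.04,0.99,0],[0.7,-0.3,0.2,0.99,0],[0,-0.3,0.7,0,0],[0,0,0.8,0,0],[0,0,0.5,0,0]]

```text
time_s: 26.78
ee_pos: [445.1, 193.3, 103.5]
ee_rot: [-179.9, 0.0, 92.5]
force: [-0.4, 0.6, -2.0]
gripper_width: 15.4
gripper_force: 30.0
```

Run:
```python
from h import *
s=env.state();print(s["ee_pos"],s["ee_rot"],s["force"])
f=grab("top");P=pts(f)
m=sel(P,535,680,-260,-115,15,100)
for lo in(100,120):
    k,l,st,c=cv2.connectedComponentsWithStats((m&white(f,lo)).astype(np.uint8))
    print(lo,[(int(st[i][4]),np.median(P[l==i],0).round().tolist()) for i in range(1,k) if st[i][4]>10])
A=cv2.resize(f["pixels"][150:240,330:420],(500,500),interpolation=2);cv2.imwrite("pics/bk.png",A[:,:,::-1])
m=sel(P,480,700,40,370,18,48)&white(f,110);print("white in pan",m.sum())
```

```text
[445.13972176 193.27110786 103.50589019] [-1.79906992e+02  1.94620173e-02  9.25415342e+01] [-0.41801791  0.58300416 -2.01412384]
100 [(68, [647.0, -170.0, 37.0]), (65, [622.0, -148.0, 38.0]), (67, [591.0, -143.0, 38.0]), (74, [574.0, -205.0, 36.0]), (66, [565.0, -172.0, 40.0])]
120 [(56, [648.0, -170.0, 37.0]), (51, [622.0, -148.0, 38.0]), (45, [591.0, -143.0, 39.0]), (57, [574.0, -205.0, 36.0]), (39, [566.0, -170.0, 42.0])]
white in pan 0
```

All five cubes are in the bucket, resting on its floor with tops at about 38 mm. Next I'll level the scoop on the bench.

send_rows:
  steps:
    - [[0,0,0.4,0,0],[0,0,0.2,0,0],[0,0,0.1,0,0],[0,0,0.0,0,0]]

```text
time_s: 27.17
ee_pos: [446.8, 192.7, 77.4]
ee_rot: [-180.0, 0.0, 92.4]
force: [0.0, 0.2, -1.6]
gripper_width: 15.7
gripper_force: 30.0
```

send_rows:
  steps:
    - [[0,0,0,0,0],[0,0,0,0,0],[0,0,0,0,0]]
  squeeze: 3

```text
time_s: 27.42
ee_pos: [447.3, 192.9, 78.4]
ee_rot: [179.9, -0.0, 92.4]
force: [0.3, -1.1, -2.3]
gripper_width: 16.0
gripper_force: 3.0
```

Run:
```python
from h import *
print(env.state()["force"],env.state()["torque"]);bar()
```

```text
[ 0.25609796 -1.13728198 -2.25812207] [-0.06907359  0.05769971 -0.04332845]
-30 214 [105.9 106.5 107.2]
-20 201 [106.2 107.  107.7]
0 119 [106.9 107.7 108.4]
10 280 [107.5 108.2 109. ]
20 285 [108.1 108.7 109.5]
30 297 [108.4 109.2 110. ]
```

send_rows:
  steps:
    - [[0,0,0.15,0,0],[0,0,0.12,0,0],[0,0,0.06,0,0],[0,0,0.02,0,0],[0,0,0,0,0]]

```text
time_s: 27.88
ee_pos: [447.2, 193.0, 63.5]
ee_rot: [179.9, -0.0, 92.4]
force: [0.4, 1.3, 1.3]
gripper_width: 16.1
gripper_force: 3.0
```

Run:
```python
from h import *
print(env.state()["force"],env.state()["torque"]);bar()
```

```text
[0.42304592 1.31218538 1.26091159] [ 0.12351019 -0.13169308  0.04591914]
-30 177 [95.3 96.2 97. ]
-20 203 [97.6 98.5 99.3]
-10 26 [100.  100.4 101.1]
10 275 [104.6 105.5 106.3]
20 313 [107.  107.8 108.6]
30 347 [109.3 110.2 111.1]
40 585 [102.8 109.7 112. ]
```

send_rows:
  steps:
    - [[0,0,0,0,0.3],[0,0,0,0,0.3],[0,0,0,0,0.3],[0,0,0,0,0.4],[0,0,0,0,0.4]]

```text
time_s: 28.35
ee_pos: [446.4, 192.6, 63.4]
ee_rot: [-180.0, 0.0, 92.4]
force: [-0.7, -0.5, -0.0]
gripper_width: 35.5
gripper_force: 0.0
```

Run:
```python
from h import *
s=env.state();print(s["ee_pos"],s["force"],s["torque"],s["gripper_width"]);bar()
```

```text
[446.37547343 192.58890757  63.41330589] [-0.67537041 -0.47428311 -0.03069516] [-0.03439372  0.01070095 -0.01470739] 35.51986250024519
-20 228 [94.  94.7 95.4]
0 83 [93.9 94.7 95.3]
10 277 [94.1 94.9 95.6]
20 299 [93.9 94.7 95.5]
30 309 [94.  94.7 95.6]
40 326 [93.9 94.7 95.6]
50 337 [94.1 94.8 95.6]
60 360 [93.9 94.6 95.5]
```

send_rows:
  steps:
    - [[0,0,-0.4,0,0.5],[0,0,-0.8,0,0.6],[0,0,-0.9,0,0.7],[-0.3,-0.03,-0.3,0,0.8],[-0.8,-0.1,0,0,0.8]]

```text
time_s: 28.82
ee_pos: [446.7, 151.2, 163.4]
ee_rot: [179.5, -0.2, 92.6]
force: [0.9, 0.1, -0.5]
gripper_width: 67.1
gripper_force: 0.0
```

send_rows:
  steps:
    - [[-0.95,-0.1,0,0,0.8],[-0.95,-0.1,0,0,0.8],[-0.95,-0.1,0,0,0.8],[-0.95,-0.1,0,0,0.8],[-0.95,-0.1,0,0,0.8]]

```text
time_s: 29.23
ee_pos: [430.8, -43.7, 159.7]
ee_rot: [180.0, 0.0, 92.5]
force: [1.1, 1.2, -0.4]
gripper_width: 72.9
gripper_force: 0.0
```

send_rows:
  steps:
    - [[-0.95,-0.1,0,0,0.8],[-0.8,-0.1,0,0,0.8],[-0.7,-0.1,0,0,0.8],[-0.5,0,0.3,0,0.8],[0,0,0,0,0.8]]

```text
time_s: 29.65
ee_pos: [423.6, -163.4, 146.3]
ee_rot: [-179.9, 0.0, 92.2]
force: [0.1, 0.3, -0.4]
gripper_width: 72.8
gripper_force: 0.0
```

Run:
```python
from h import *
s=env.state();p=s["ee_pos"];print(p,s["ee_rot"],s["gripper_width"])
w=grab("wrist");P=pts(w)
for n,z0,z1,R in(("knob",44,60,40),("disc",14,28,110)):
    m=sel(P,424-R,424+R,-181-R,-181+R,z0,z1);Q=P[m]
    if len(Q)>20:print(n,len(Q),cv2.minEnclosingCircle(Q[:,:2].astype(np.float32)),Q[:,2].mean())
m=sel(P,510,700,-290,-90,97,112);Q=P[m]
if len(Q)>50:
    A=np.c_[2*Q[:,:2],np.ones(len(Q))];x=np.linalg.lstsq(A,(Q[:,:2]**2).sum(1),rcond=None)[0];print("bucket rim fit",x[:2],np.sqrt(x[2]+x[0]**2+x[1]**2),len(Q))
f=grab("top");P=pts(f)
m=sel(P,510,700,-290,-90,97,112);Q=P[m]
A=np.c_[2*Q[:,:2],np.ones(len(Q))];x=np.linalg.lstsq(A,(Q[:,:2]**2).sum(1),rcond=None)[0];print("bucket top fit",x[:2],np.sqrt(x[2]+x[0]**2+x[1]**2),len(Q))
# scoop check
m=sel(P,380,520,100,300,85,102);print("scoop bar",P[m].mean(0),P[m].min(0),P[m].max(0))
plan([424.5,-181.2,60],92,2,fing=.8)
```

```text
[ 423.632574   -163.36052851  146.32706645] [-1.79901197e+02  2.53732831e-02  9.22155091e+01] 72.84700093385545
knob 903 ((424.1976623535156, -180.30360412597656), 13.729065895080566) 52.286086713861216
disc 19599 ((423.935546875, -180.87107849121094), 78.06307220458984) 20.818187779594716
bucket rim fit [ 602.43228081 -183.48073987] 68.49022295831614 2227
bucket top fit [ 606.1696039 -187.5483257] 71.82344419480258 255
scoop bar [446.79250687 210.74431055  93.14237355] [437.2947796  166.73902049  85.49084916] [457.383084   256.76091739 100.76570101]
[[-0.26, -0.0, 1.09, np.float64(0.02), 0.8], [-0.26, -0.0, 1.09, np.float64(0.02), 0.8]]
```

send_rows:
  steps:
    - [[-0.22,0,0.6,0,0.8],[-0.21,0.01,0.8,0,0.8],[0,0,0.8,0,0.8],[0,0,0.5,0,0.8],[0,0,0.2,0,0.8]]

```text
time_s: 30.17
ee_pos: [423.9, -175.7, 29.3]
ee_rot: [-179.7, -0.2, 92.5]
force: [-0.6, 0.7, -0.2]
gripper_width: 73.0
gripper_force: 0.0
```

send_rows:
  steps:
    - [[0,0,0.05,0,0.8],[0,0,0,0,0.8]]

```text
time_s: 30.33
ee_pos: [426.1, -177.1, 30.0]
ee_rot: [180.0, -0.0, 92.5]
force: [0.2, 1.0, -0.1]
gripper_width: 73.3
gripper_force: 0.0
```

send_rows:
  steps:
    - [[-0.09,-0.05,0.12,0,0.8],[0,0,0,0,0],[0,0,0,0,0],[0,0,0,0,0],[0,0,0,0,0]]
  squeeze: 40

```text
time_s: 30.75
ee_pos: [424.0, -181.5, 25.3]
ee_rot: [179.9, 0.0, 92.4]
force: [0.8, 0.8, 0.3]
gripper_width: 49.4
gripper_force: 0.0
```

send_rows:
  steps:
    - [[0,0,0,0,0],[0,0,0,0,0],[0,0,0,0,0],[0,0,0,0,0],[0,0,0,0,0]]

```text
time_s: 31.17
ee_pos: [423.8, -181.4, 24.8]
ee_rot: [180.0, 0.0, 92.4]
force: [0.9, -0.1, 0.5]
gripper_width: 27.2
gripper_force: 40.0
```

Run:
```python
from h import *
s=env.state();p=s["ee_pos"];print(p,s["ee_rot"],s["gripper_width"],s["gripper_force"],s["force"])
```

```text
[ 423.81405589 -181.38165008   24.82878544] [1.79988725e+02 2.67247289e-05 9.24359940e+01] 27.193881650591756 40.000280141830444 [ 0.87249728 -0.10096742  0.50502   ]
```

send_rows:
  steps:
    - [[0,0,-0.4,0,0],[0,0,-0.8,0,0],[0,0,-0.9,0,0],[0,0,-0.9,0,0],[0,0,-0.4,0,0]]

```text
time_s: 31.58
ee_pos: [425.3, -182.1, 164.6]
ee_rot: [179.7, 0.2, 92.4]
force: [1.0, 0.4, -1.8]
gripper_width: 27.5
gripper_force: 40.0
```

send_rows:
  steps:
    - [[-0.03,0.4,0,0,0],[-0.06,0.7,0,0,0],[-0.06,0.8,0,0,0],[-0.06,0.8,0,0,0],[-0.06,0.8,0,0,0]]

```text
time_s: 32.0
ee_pos: [564.8, -186.0, 160.1]
ee_rot: [-179.9, -0.0, 92.4]
force: [0.1, -0.8, -2.2]
gripper_width: 26.9
gripper_force: 40.0
```

send_rows:
  steps:
    - [[-0.05,0.6,0,0,0],[-0.03,0.3,0,0,0],[0,0.1,0,0,0],[0,0,0,0,0]]

```text
time_s: 32.33
ee_pos: [604.2, -187.4, 159.5]
ee_rot: [-179.9, -0.0, 92.5]
force: [0.1, -0.3, -2.8]
gripper_width: 27.3
gripper_force: 40.0
```

Run:
```python
from h import *
s=env.state();p=s["ee_pos"];print(p,s["ee_rot"],s["gripper_width"],s["force"],s["torque"])
w=grab("wrist");P=pts(w);zl=p[2]-24.8
Q=P[sel(P,p[0]-110,p[0]+110,p[1]-110,p[1]+110,zl+12,zl+28)]
A=np.c_[Q[:,:2],np.ones(len(Q))];c=np.linalg.lstsq(A,Q[:,2],rcond=None)[0];print("lid tilt deg",np.degrees(c[:2]),len(Q),Q.min(0),Q.max(0))
# outer edge circle of the lid (points near max radius)
H=cv2.convexHull(Q[:,:2].astype(np.float32))[:,0];r=np.hypot(*(H-p[:2]).T);H=H[(r>70)&(r<90)]
A=np.c_[2*H,np.ones(len(H))];x=np.linalg.lstsq(A,(H**2).sum(1),rcond=None)[0];print("lid fit",x[:2],np.sqrt(x[2]+x[0]**2+x[1]**2))
plan([606,-188.3,p[2]],92.4,1)
```

```text
[ 604.16601001 -187.41695656  159.48094701] [-1.79885490e+02 -4.87767834e-02  9.24613293e+01] 27.32556691637667 [ 0.05222812 -0.3090723  -2.81814031] [-0.11380596  0.02616129 -0.0020394 ]
lid tilt deg [-0.12548747 -0.06484135] 33512 [ 526.9001696  -248.74079863  150.78334133] [ 681.39917931 -109.04428135  162.65249053]
lid fit [ 604.27676497 -186.16463832] 77.21310534866234
[[-0.02, 0.07, 0.01, np.float64(0.01), 1.0]]
```

send_rows:
  steps:
    - [[-0.03,0.05,0.25,0,0],[0,0,0.25,0,0],[0,0,0.15,0,0],[0,0,0.1,0,0],[0,0,0,0,0]]

```text
time_s: 32.8
ee_pos: [604.9, -188.5, 129.2]
ee_rot: [-179.8, -0.1, 92.4]
force: [0.1, -1.7, -3.2]
gripper_width: 27.2
gripper_force: 40.0
```

send_rows:
  steps:
    - [[0,0,0.12,0,0],[0,0,0.08,0,0],[0,0,0,0,0]]

```text
time_s: 33.05
ee_pos: [605.8, -188.7, 122.1]
ee_rot: [-179.9, -0.0, 92.4]
force: [-0.3, 0.1, -1.6]
gripper_width: 27.3
gripper_force: 40.0
```

send_rows:
  steps:
    - [[0,0,0.04,0,0],[0,0,0.03,0,0],[0,0,0,0,0]]

```text
time_s: 33.3
ee_pos: [606.4, -188.9, 120.2]
ee_rot: [180.0, 0.0, 92.4]
force: [-0.4, 0.3, -2.2]
gripper_width: 27.8
gripper_force: 40.0
```

send_rows:
  steps:
    - [[0,0,0.03,0,0],[0,0,0.02,0,0],[0,0,0,0,0.5],[0,0,0,0,0.7],[0,0,0,0,0.8]]

```text
time_s: 33.72
ee_pos: [606.4, -188.9, 118.2]
ee_rot: [180.0, 0.0, 92.4]
force: [-0.1, 0.3, 0.8]
gripper_width: 44.5
gripper_force: 0.0
```

send_rows:
  steps:
    - [[0,0,0,0,0.8],[0,0,0,0,0.8],[0,0,0,0,0.8],[0,0,-0.3,0,0.8],[0,0,-0.7,0,0.8]]

```text
time_s: 34.13
ee_pos: [603.7, -188.0, 154.3]
ee_rot: [-179.5, -0.2, 92.4]
force: [0.2, 0.9, -0.4]
gripper_width: 72.6
gripper_force: 0.0
```

send_rows:
  steps:
    - [[0,0,-0.8,0,0.8],[0,0,-0.8,0,0.8],[-0.5,-0.9,-0.5,0,0.8],[-0.5,-0.9,0,0,0.8],[-0.5,-0.9,0,0,0.8]]

```text
time_s: 34.55
ee_pos: [503.8, -252.0, 241.6]
ee_rot: [179.8, 0.1, 92.5]
force: [1.0, -0.5, 0.1]
gripper_width: 73.0
gripper_force: 0.0
```

send_rows:
  steps:
    - [[-0.3,-0.9,0,0,0.8],[0,-0.9,0,0,0.8],[0,-0.5,0,0,0.8],[0,0,0,0,0.8],[0,0,0,0,0.8]]

```text
time_s: 34.97
ee_pos: [412.3, -267.6, 240.7]
ee_rot: [179.9, 0.0, 92.3]
force: [-0.3, 0.1, 0.1]
gripper_width: 73.1
gripper_force: 0.0
```

Run:
```python
from h import *
import pickle
s=env.state();print(s["time_s"],s["ee_pos"])
a=pickle.load(open("top0.pkl","rb"))
f=grab("top");g=grab("scene")
for n,q in(("top",f),("scene",g)):
    P=pts(q);Q=P[sel(P,530,682,-262,-112,105,122)];A=np.c_[Q[:,:2],np.ones(len(Q))];c=np.linalg.lstsq(A,Q[:,2],rcond=None)[0]
    print(n,"lid",len(Q),cv2.minEnclosingCircle(Q[:,:2].astype(np.float32)),"z",np.median(Q[:,2]),"tilt",np.degrees(c[:2]))
    Q=P[sel(P,380,520,100,320,85,102)];A=np.c_[Q[:,:2],np.ones(len(Q))];c=np.linalg.lstsq(A,Q[:,2],rcond=None)[0];print(" scoop bar",Q.mean(0),Q.min(0),Q.max(0),np.degrees(c[:2]))
P=pts(a);P2=pts(f)
for n,z0,z1 in(("box0",60,100),):
    for X in(P,P2):
        Q=X[sel(X,450,600,420,580,z0,z1)];print(n,len(Q),cv2.minAreaRect(Q[:,:2].astype(np.float32)))
top=cv2.resize(f["pixels"][60:360,20:540],(520,300));C=np.zeros((600,800,3),np.uint8);C[:300,:520]=top
C[300:600,:400]=cv2.resize(g["pixels"],(400,300));C[300:600,400:]=cv2.resize(g["pixels"][150:300,150:350],(400,300))
cv2.imwrite("pics/fin.png",C[:,:,::-1])
```

```text
34.9667 [ 412.31759235 -267.55937018  240.6511263 ]
top lid 2073 ((606.9747924804688, -188.79205322265625), 78.71358489990234) z 114.7803788078179 tilt [0.05178192 0.00984946]
 scoop bar [446.67753675 209.70138368  92.71979625] [436.9790468  166.70197855  85.28819097] [456.86427637 256.94774868 101.03044781] [1.20642437 0.38644691]
scene lid 2068 ((608.8660278320312, -189.4063720703125), 81.06404876708984) z 114.09197215680257 tilt [-0.28666205 -0.29839281]
 scoop bar [448.72585049 213.1459696   91.65263098] [437.03160055 167.12360391  85.05160236] [459.25805112 258.42184185  99.87945521] [-11.19877811  -0.58749358]
box0 1137 ((523.9010009765625, 489.86700439453125), (117.13077545166016, 81.85508728027344), 84.28791809082031)
box0 1146 ((524.2757568359375, 488.6280822753906), (118.99080657958984, 81.49988555908203), 85.32171630859375)
```

View pics/fin.png

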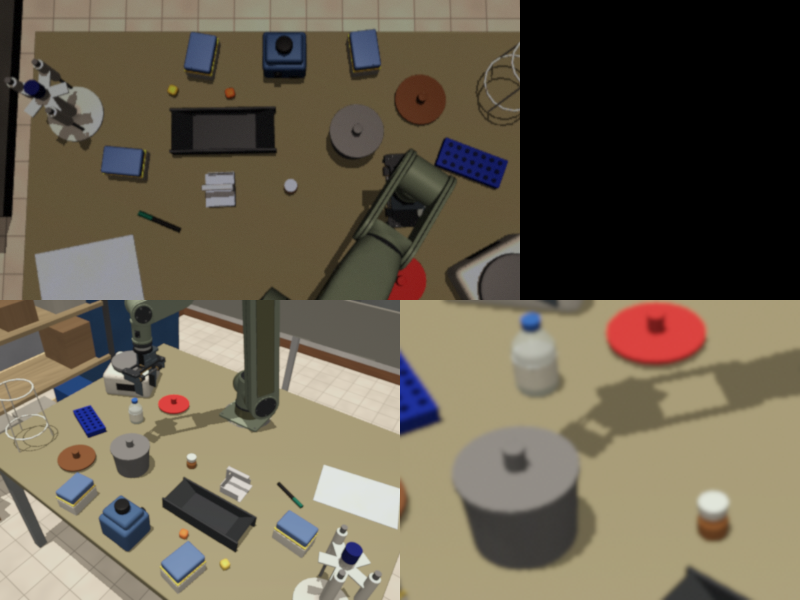

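The last picture shows the lid seated and level on the bucket at (355,130), with its top at 115 mm. The scoop stands level on the open bench at (220,190), the pan is empty, and the nearby box is within about 1 mm of where it started. I'm handing it in.

```bash
python3 -c "
from workcell import env
print(env.job_done())"
```

```text
the job is handed in; nothing more can be done
None
```

I handed the job in at about 35 s: all five ice cubes are in the bucket, one after falling onto the bench and being scooped up again (nudging a neighbouring box by about 1 mm), the scoop stands level on the bench, and the lid is seated and level; no verdict came back.

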